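# Knock the stuck plungers out of the pellet-press dies

## Robot

A 7-joint arm with a two-finger parallel gripper is mounted at the origin on a cart in front of the work surface, level with it; the furniture and walls round the work are solid. World frame = base frame: x ahead of the robot, y to its left, z up, the work surface at z = 0. Lengths are in m, angles in rad, forces in N, time in s.
With the tool pointing down it reaches from about 0.4 to 0.9 m from the base axis. Payload 5.6 kg.
Tool frame: the origin (TCP) lies midway between the tips of the shut fingers; the grasp point (between the pads) lies 19 mm behind it; z points along the fingers, y is the line along which they close (so a half turn about z gives the same grasp; the last joint's range is limited). The gripper opens to 92 mm and grips with 3 to 60 N. Pads are 20 mm wide; open, the fingers measure 128 mm over their backs; the gripper's body (75 mm by 189 mm) begins 69 mm behind the grasp point.
Start: joints at [-1.259, 0.468, -0.012, 1.603, 0.006, 1.071, -0.056], TCP at [0.226, 0.61, 0.215] pointing down, gripper open.
Joint ranges: [-2.53, 2.53], [-0.31, 2.02], [-1.57, 1.55], [0.28, 2.44], [-1.29, 4.43], [0.15, 1.84], [-2.92, 2.92]. Speed limits (rad/s): [2.57, 2.57, 3.14, 3.14, 3.14, 3.14, 3.14].

## Interface

Orientations are given as a 3x3 rotation matrix whose columns are the frame's x, y, z axes.
In Python, from bench import r gives the robot as it stands. The module is installed in compiled form; this text tells all that it offers.
- The arm moves only by the tool apply_moves, never from a script. Its argument "targets" is a list of rows, each an object of numbers: "wx", "wy", "wz": the turn, a rotation vector about the tool's x, y, z in units of 5 degrees (1.0 is 5 degrees); "tx", "ty", "tz": the shift along the tool's x, y, z in units of 60 mm (1.0 is 60 mm); "hand": the finger opening in mm, from 0 to 91.9. In form: [{"wx": .., "wy": .., "wz": .., "tx": .., "ty": .., "tz": .., "hand": ..}, ...]. A call has 1 to 20 rows; each row shifts and turns the commanded pose from where the row before left it, along the tool's axes as they then stand; what a row does not reach is not made up. A row lasts 1/8 s, in which the tool goes at most 62.5 mm and 10.7 degrees, less where a joint would pass 70% of its speed; a pose out of reach is approached as far as the arm can. A call is refused whole if a number of a shift passes 1 or a number of a turn 1, either way. A call with a gripper value outside its range is refused whole. The fingers move at their own pace and stop on an object; "grip_force" is the grip in N (left out, the last holds). Time passes only in rows, so rows that do not move let the fingers close. It gives the time, the measured TCP pose, the force, the opening and the grip force at its end, in the units of the state.
- r.read_state(): the state, without advancing time (a new reading comes with each control period).
- r.camera(name): name is "side" or "top"; returns a dict with "frame" (480x640x3 uint8, blue, green, red), "range_z" (480x640 float32, m along the optical axis (not along the pixel's ray), 0 where there is no reading), "fx", "fy", "cx", "cy" (pixels), "k1" (the pictures are not rectified: a ray, as slopes to the right and down, at radius r is drawn at 1 + k1 r^2 times it, then the intrinsics apply), "eye" and "rotation" of the camera in the world. Camera axes: x right, y down, z forward; pixel columns grow to the right and rows downward; lengths in m; the calibration is good to about 2 mm. A picture is of the moment at which its call begins.
- r.hand_in(): hands the job in; it is judged then, once.
The state is a dict: "time_s": time; "q": joint angles; "qvel": joint speeds; "joint_torque": joint torques, N m; "eef_pos": TCP position; "orientation": TCP orientation; "wrist_force": force on the tool from outside, world axes, zero at the start; "moment": the same for the moment, N m; "grip_width": finger opening in m; "finger_force": force on a finger pad.
Only numpy, scipy, OpenCV 4.12 (cv2) and the standard library are available. Lean on these libraries where they do the work, as an engineer would, in place of code of your own. Each camera call takes 0.05 s, during which the arm holds its last target. There are 200 camera calls.

## Task

Some of the pellet-press die blocks on the rubber mat still have a plunger stuck in the bore. Knock every plunger out downward with the punch, never drawing it upward: set its block upright on the knock-out stand for its kind (slim plungers on the tall stand, stout ones on the low stand) and drive it right through, so that it is caught in that stand's box. Finish with all four die blocks, emptied or already empty, standing upright on the rubber mat and the punch upright in its holder with its collar down; do not disturb the three bottles.

Things in the scene. Friction and masses are not known exactly. Their poses are not given: they have to be found in the camera images.
- die_a_mid (a point): aluminium die block, loose, 56 x 56 x 42 mm high, 0.28 kg, with a vertical 17.5 mm through-bore in its middle for the slim plunger slim_a; empty in some starts. Point: block centre, 21 mm up; z up along the bore, x and y square to the sides; may be turned any way about z. A spring ball in the bore's +x side, 24 mm up, grips the plunger and stands up to 2 mm inside its outline when empty.
- die_b_mid (a point): aluminium die block, loose, 56 x 56 x 42 mm high, 0.28 kg, with a vertical 17.5 mm through-bore in its middle for the slim plunger slim_b; empty in some starts. Point: block centre, 21 mm up; z up along the bore, x and y square to the sides; may be turned any way about z. A spring ball in the bore's +x side, 24 mm up, grips the plunger and stands up to 2 mm inside its outline when empty.
- die_c_mid (a point): aluminium die block, loose, 56 x 56 x 42 mm high, 0.28 kg, with a vertical 29.5 mm through-bore in its middle for the stout plunger stout_c; empty in some starts. Point: block centre, 21 mm up; z up along the bore, x and y square to the sides; may be turned any way about z. A spring ball in the bore's +x side, 24 mm up, grips the plunger and stands up to 2 mm inside its outline when empty.
- die_d_mid (a point): aluminium die block, loose, 56 x 56 x 42 mm high, 0.28 kg, with a vertical 29.5 mm through-bore in its middle for the stout plunger stout_d; empty in some starts. Point: block centre, 21 mm up; z up along the bore, x and y square to the sides; may be turned any way about z. A spring ball in the bore's +x side, 24 mm up, grips the plunger and stands up to 2 mm inside its outline when empty.
- slim_a_mid (a point): slim steel plunger, diameter 16 mm, 72 mm long, round nose below, flat end on top; absent (None) in some starts. At the start gripped upright in the bore of die_a, nose 2 mm above the block's underside, flat top 32 mm above the block's top; 5 to 15 N push it down. Point: its centre, half-way along; z along its axis to the flat end.
- slim_b_mid (a point): slim steel plunger, diameter 16 mm, 72 mm long, round nose below, flat end on top; absent (None) in some starts. At the start gripped upright in the bore of die_b, nose 2 mm above the block's underside, flat top 32 mm above the block's top; 5 to 15 N push it down. Point: its centre, half-way along; z along its axis to the flat end.
- stout_c_mid (a point): stout steel plunger, diameter 28 mm, 60 mm long, round nose below, flat end on top; absent (None) in some starts. At the start gripped upright in the bore of die_c, nose 2 mm above the block's underside, flat top 20 mm above the block's top; 5 to 15 N push it down. Point: its centre, half-way along; z along its axis to the flat end.
- stout_d_mid (a point): stout steel plunger, diameter 28 mm, 60 mm long, round nose below, flat end on top; absent (None) in some starts. At the start gripped upright in the bore of die_d, nose 2 mm above the block's underside, flat top 20 mm above the block's top; 5 to 15 N push it down. Point: its centre, half-way along; z along its axis to the flat end.
- tall_stand_seat (a point): tall knock-out stand, fixed: catch box 118 x 118 mm with a clear front wall; deck top 130 mm above its underside, inner floor 126 mm below the deck top. A die block is set over the 42 x 42 mm deck opening between four corner lips, 8 mm high, that leave a 66 x 66 mm seat (sides open between lips). Point: centre of the opening at deck top; x, y square to the seat, z up.
- low_stand_seat (a point): low knock-out stand, fixed: catch box 118 x 118 mm with a clear front wall; deck top 105 mm above its underside, inner floor 101 mm below the deck top. A die block is set over the 42 x 42 mm deck opening between four corner lips, 8 mm high, that leave a 66 x 66 mm seat (sides open between lips). Point: centre of the opening at deck top; x, y square to the seat, z up.
- die_mat: black rubber mat, fixed on the left desk, 340 x 230 x 3 mm; origin at the centre of its underside, x along its long side, y along its short side. The die blocks stand on it; a block counts as on the mat when its centre is over it.
- punch_grip (a point): steel drift punch, loose, 0.16 kg, upright in its holder at the start. From below: round rod, diameter 9 mm, 62 mm long; collar, diameter 34 mm, 8 mm thick; square handle 20 x 20 mm, 60 mm long; small round cap, 5 mm. Point: centre of the handle, 100 mm above the rod's lower end, 30 mm above the collar's top; z up along the punch, x and y square to the handle's sides.
- punch_tip (a point): the lower end of the punch's rod, on its axis
- punch_holder: black punch holder, fixed block of 52 x 52 x 75 mm with a hole of diameter 19 mm, 68 mm deep, in its top; the punch's rod stands in it and its collar rests on the top, so that the tip is 13 mm above the holder's underside. Origin at the centre of its underside, which is 3 mm above the desk.
- dropper: brown dropper bottle, on the right desk, 34 x 34 x 102 mm, loose, to be left alone; origin at the centre of its underside
- dropper_2: second brown dropper bottle, near the rubber mat, 34 x 34 x 102 mm, loose, to be left alone; origin at the centre of its underside
- bottle: white reagent bottle, 58 x 58 x 142 mm, loose, to be left alone; origin at the centre of its underside
Not all that is in view belongs to the job. Leave any blue look-alike of the part that bears die_a_mid alone.

How it is judged:
By the outcome, as a careful person would: the job done as asked, in the order asked, and still so for the second after the job is handed in, with the robot touching nothing.
Of slim_a, slim_b, stout_c, stout_d only 2 to 3 are there at a start; the rules pass over those that are not, and their reading is None.
At some moment in a run one of die_a, die_b, die_c, die_d may be knocked a few centimetres aside while the robot is not near it.
It also fails if it takes over 210 s, if anything falls off the work surface, if the arm or the gripper's body presses on something with over 40 N, if the wrist force passes 120 N, or if a joint passes its speed limit or range.

## Working session

There is one attempt and no reset: what is moved stays moved. The work goes in short steps, Python scripts to look and compute and a tool call to move; the robot and the scene stay as the last step left them, time stands still between calls to the robot, and variables do not carry over. Pictures are saved under pics/ and viewed, at most 14 in all, crops included, and the job is handed in when it is done.

Besides the shell and the picture viewer there is one more tool, called after "Request:" as name([rows], argument=value, ...), one row to a line, values as JSON. apply_moves: Moves the arm, as the interface text tells. Its arguments: {"type":"object","properties":{"targets":{"type":"array"},"grip_force":{"type":"number"}},"required":["targets"]}

```bash
mkdir -p pics; ls; cat > h.py <<'E'
import numpy as np, cv2
from bench import r
def ray(c,u,v):
    x=np.array([(u-c["cx"])/c["fx"],(v-c["cy"])/c["fy"]],float);p=x.copy()
    for _ in range(20): p=x/(1+c["k1"]*(p@p))
    return np.array([p[0],p[1],1.])
def R(c): return np.array(c["rotation"]).reshape(3,3)
def on_z(c,u,v,z):
    d=R(c)@ray(c,u,v);e=np.array(c["eye"]);return e+d*(z-e[2])/d[2]
def cloud(c):
    K=np.array([[c["fx"],0,c["cx"]],[0,c["fy"],c["cy"]],[0,0,1.]])
    v,u=np.mgrid[0:480,0:640]
    x=np.stack([(u-c["cx"])/c["fx"],(v-c["cy"])/c["fy"]],-1).astype(float);p=x.copy()
    for _ in range(20): p=x/(1+c["k1"]*(p**2).sum(-1,keepdims=True))
    d=np.concatenate([p,np.ones((480,640,1))],-1)*c["range_z"][...,None]
    return d@R(c).T+np.array(c["eye"])
def st():
    s=r.read_state();print(s["time_s"],np.round(s["eef_pos"],4),np.round(np.array(s["orientation"]).reshape(3,3),3).tolist(),s["grip_width"],np.round(s["wrist_force"],1));return s
E
python3 - <<'E'
from h import *
st()
for n in("side","top"):
    c=r.camera(n);cv2.imwrite(f"pics/{n}0.png",c["frame"]);np.save(f"{n}0.npy",c,allow_pickle=True)
    print(n,c["eye"],np.round(R(c),3).tolist(),c["fx"],c["cx"],c["cy"],c["k1"])
E
```

```text
pics
0.0 [0.2257 0.6089 0.2137] [[-0.938, 0.347, -0.0], [0.347, 0.938, -0.002], [-0.0, -0.002, -1.0]] 0.09211211319208067 [ 0.3  0.6 -0.2]
side [-0.14753184 -0.91083061  0.97130306] [[0.847, -0.293, 0.444], [-0.531, -0.489, 0.692], [0.014, -0.822, -0.57]] 539.5739624660943 310.5318373671277 238.16532319382912 -0.042043448210929604
top [0.18923194 0.09739154 1.7317334 ] [[0.027, -0.983, 0.183], [-1.0, -0.025, 0.016], [-0.012, -0.183, -0.983]] 582.7062649872541 310.9404216973823 242.70943613933736 -0.023435288113275204
```

View pics/top0.png

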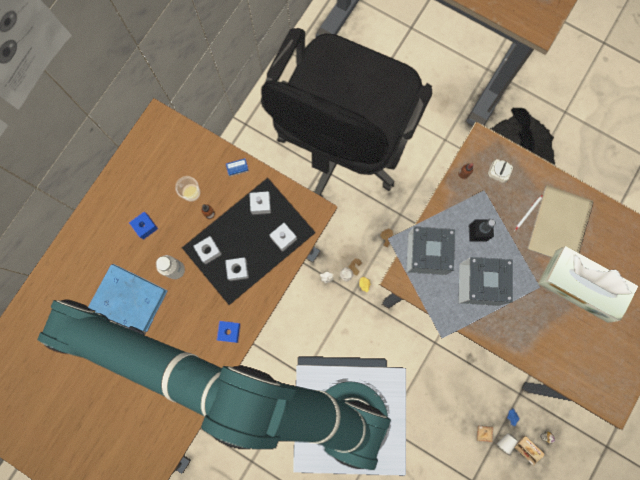

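View pics/side0.png

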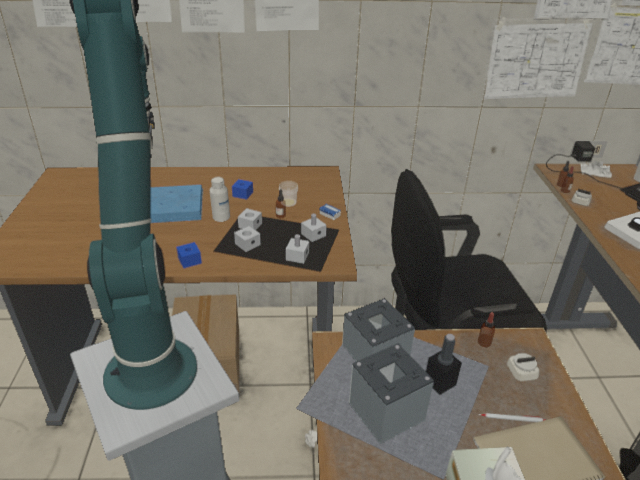

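The top view shows four grey die blocks on the black mat, at (260,202), (283,236), (207,249) and (236,268). There are blue look-alikes at (143,225) and (228,332), stands at (433,250) and (491,281), and the punch at (482,231). In the side view, plungers stand up at (297,240) and (313,218). Next I'll take an enlarged crop and first measurements.

```bash
python3 - <<'E'
from h import *
T=np.load("top0.npy",allow_pickle=True).item();S=np.load("side0.npy",allow_pickle=True).item()
a=cv2.resize(T["frame"][180:310,175:325],(460,400),interpolation=cv2.INTER_CUBIC)
b=cv2.resize(S["frame"][195:275,215:345],(340,209),interpolation=cv2.INTER_CUBIC)
d=cv2.resize(S["frame"][290:440,340:480],(340,364),interpolation=cv2.INTER_CUBIC)
im=np.zeros((580,800,3),np.uint8);im[:400,:460]=a;im[:209,460:]=b;im[212:576,460:]=d
cv2.imwrite("pics/crop0.png",im)
P=cloud(T);f=T["frame"].astype(int);br=f.min(-1);sat=f.max(-1)-f.min(-1)
u0,v0=175,170
m=((br>120)&(sat<40)).astype(np.uint8); m[:, :175]=0;m[:,330:]=0;m[:175]=0;m[310:]=0
n,l,s,ce=cv2.connectedComponentsWithStats(m)
for i in range(1,n):
    if s[i,4]<60: continue
    q=P[(l==i)&(T["range_z"]>0)]
    z=np.percentile(q[:,2],50);top=q[abs(q[:,2]-z)<.006]
    rect=cv2.minAreaRect((top[:,:2]*1000).astype(np.float32))
    print(ce[i].round(1),s[i,4],"zmed",z.round(4),"max",q[:,2].max().round(3),"rect mm",np.round(rect[0],1),np.round(rect[1],1),round(rect[2],1))
for u,v in[(433,232),(491,263),(433,250),(491,281),(482,231),(482,223),(240,220),(205,222)]:
    print(u,v,P[v,u].round(3))
E
```

```text
[313.8 182.6] 85 zmed -0.7358 max -0.636 rect mm [920.7 135.4] [31.4 71.9] 67.8
[326.4 191.9] 69 zmed -0.7385 max -0.724 rect mm [885.8  80.8] [82.8 30.8] 1.1
[259.5 202.1] 407 zmed 0.046 max 0.083 rect mm [626.4 284.1] [58.6 54.9] 2.8
[282.6 236.1] 407 zmed 0.0455 max 0.085 rect mm [523.3 211.4] [56.7 56. ] 41.8
[206.6 249.5] 373 zmed 0.0445 max 0.061 rect mm [478.4 432.6] [58.1 55.6] 33.2
[321.6 267. ] 413 zmed -0.7359 max -0.675 rect mm [556.2  86.3] [147.7 150.8] 59.3
[236.1 268.4] 355 zmed 0.0454 max 0.057 rect mm [422.9 343.7] [57.  55.7] 9.5
[177.1 271.4] 62 zmed 0.055 max 0.114 rect mm [399.6 511.1] [ 1.7 13.8] 36.5
433 232 [ 0.531 -0.221  0.111]
491 263 [ 0.441 -0.373  0.144]
433 250 [ 0.497 -0.24   0.008]
491 281 [0.189 0.097 1.732]
482 231 [ 0.543 -0.367  0.084]
482 223 [ 0.564 -0.366  0.093]
240 220 [0.575 0.343 0.007]
205 222 [0.567 0.451 0.003]
```

View pics/crop0.png

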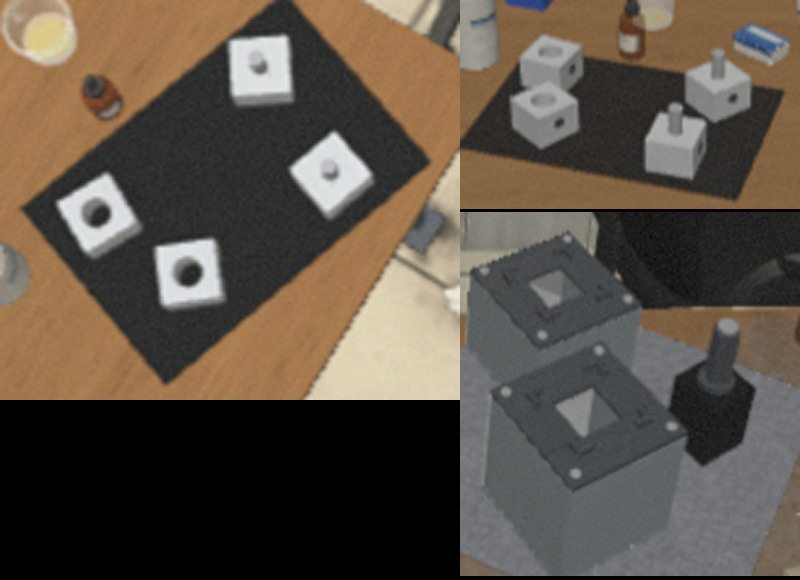

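The crop shows slim plungers in the two dies at top pixels (260,202) and (283,236). The two dies at (207,249) and (236,268) have wide, dark, empty bores (stout kind). The blue blocks are look-alikes off the mat, so I'll leave them alone. The nearer stand in the side view is the taller one. Next I'll measure the stands and the punch.

```bash
python3 - <<'E'
from h import *
T=np.load("top0.npy",allow_pickle=True).item();S=np.load("side0.npy",allow_pickle=True).item()
for nm,C in(("top",T),("side",S)):
    P=cloud(C);ok=(C["range_z"]>0)&(abs(P[...,0]-.5)<.25)&(abs(P[...,1]+.32)<.2)
    h=np.histogram(P[ok][:,2],bins=np.arange(-.01,.2,.005));print(nm,[(round(b,3),n) for n,b in zip(*h) if n>80])
    for zd in(.109,.134):
        m=ok&(abs(P[...,2]-zd)<.006);mm=cv2.morphologyEx(m.astype(np.uint8),cv2.MORPH_OPEN,np.ones((2,2)))
        n,l,s,ce=cv2.connectedComponentsWithStats(mm)
        for i in range(1,n):
            if s[i,4]<150: continue
            q=P[l==i];rc=cv2.minAreaRect((q[:,:2]*1000).astype(np.float32))
            print(zd,ce[i].round(),s[i,4],q[:,2].mean().round(4),np.round(rc[0],1),np.round(rc[1],1),round(rc[2],1))
    # punch
    m=ok&(abs(P[...,0]-.55)<.06)&(abs(P[...,1]+.367)<.05)
    for lo,hi in((.07,.083),(.083,.09),(.09,.13),(.13,.17)):
        q=P[m&(P[...,2]>lo)&(P[...,2]<hi)]
        if len(q): print("punch",lo,len(q),q.mean(0).round(4),(q.min(0)).round(3),q.max(0).round(3), np.round(cv2.minAreaRect((q[:,:2]*1000).astype(np.float32)),1) if 0 else cv2.minAreaRect((q[:,:2]*1000).astype(np.float32)))
# opening corners from the top image (bright opening in dark deck)
for (u,v,zd) in((433,248,.109),(491,281,.134)):
    f=cv2.cvtColor(T["frame"],cv2.COLOR_BGR2GRAY)[v-14:v+15,u-14:u+15]
    print(cv2.threshold(f,0,255,cv2.THRESH_OTSU)[0])
    m=cv2.threshold(f,0,255,cv2.THRESH_OTSU)[1];n,l,s,ce=cv2.connectedComponentsWithStats(m)
    i=1+np.argmax(s[1:,4]);ys,xs=np.where(l==i)
    pts=np.array([on_z(T,x+u-14,y+v-14,zd)[:2]*1000 for x,y in zip(xs,ys)],np.float32)
    print("opening",s[i],cv2.minAreaRect(pts))
E
```

```text
top [(np.float64(-0.01), np.int64(537)), (np.float64(-0.005), np.int64(2985)), (np.float64(0.0), np.int64(5584)), (np.float64(0.005), np.int64(3554)), (np.float64(0.01), np.int64(832)), (np.float64(0.015), np.int64(138)), (np.float64(0.02), np.int64(114)), (np.float64(0.025), np.int64(107)), (np.float64(0.03), np.int64(107)), (np.float64(0.035), np.int64(87)), (np.float64(0.07), np.int64(90)), (np.float64(0.075), np.int64(161)), (np.float64(0.08), np.int64(122)), (np.float64(0.085), np.int64(84)), (np.float64(0.1), np.int64(273)), (np.float64(0.105), np.int64(710)), (np.float64(0.11), np.int64(528)), (np.float64(0.115), np.int64(138)), (np.float64(0.125), np.int64(241)), (np.float64(0.13), np.int64(709)), (np.float64(0.135), np.int64(575)), (np.float64(0.14), np.int64(136))]
0.109 [432. 250.] 1132 0.1123 [395.9 -81.4] [161.7 522.2] 31.9
0.134 [491. 280.] 1294 0.1349 [ 342.5 -183.9] [139.3 625.3] 16.0
punch 0.07 177 [ 0.5505 -0.3695  0.0778] [ 0.528 -0.403  0.071] [ 0.58  -0.347  0.083] ((554.3472900390625, -374.78863525390625), (52.170555114746094, 56.13117218017578), 0.0497402213513
[... 2200 characters left out ...]
29174805, 32.90256881713867), 34.39885711669922)
punch 0.09 157 [ 0.546  -0.3823  0.1103] [ 0.537 -0.392  0.09 ] [ 0.557 -0.365  0.13 ] ((544.6889038085938, -380.11883544921875), (17.48731231689453, 26.90272331237793), 17.712303161621094)
punch 0.13 122 [ 0.5478 -0.3804  0.1429] [ 0.539 -0.391  0.13 ] [ 0.561 -0.366  0.154] ((550.1249389648438, -379.3462219238281), (22.50566291809082, 20.370573043823242), 63.28267288208008)
122.0
opening [  7   7  15  15 213] ((484.9146728515625, -220.78419494628906), (39.58197784423828, 40.94776153564453), 89.4892578125)
121.0
opening [  6   5  15  15 209] ((397.6463928222656, -372.73565673828125), (38.77935028076172, 38.662574768066406), 1.419930338859558)
```

```bash
cat >> h.py <<'E'
def plan(pos,yaw,n=None):
    "n equal rows to pos (m) with finger-line yaw (deg); nearest half turn kept as given"
    s=r.read_state();p=np.array(s["eef_pos"]);O=np.array(s["orientation"]).reshape(3,3)
    from scipy.spatial.transform import Rotation as Q
    y=np.radians(yaw);W=np.array([[-np.sin(y),np.cos(y),0],[np.cos(y),np.sin(y),0],[0,0,-1.]]).T
    w=Q.from_matrix(O.T@W).as_rotvec();d=np.array(pos)-p
    n=n or int(np.ceil(max(np.degrees(abs(w)).max()/4.95,np.linalg.norm(d)/.055,1)))
    A=sum(O@Q.from_rotvec(w*k/n).as_matrix() for k in range(n));t=np.linalg.solve(A,d)
    print("cur",p.round(4),"yaw",round(np.degrees(np.arctan2(O[1,1],O[0,1])),2),"t",s["time_s"],"rows",n,"t",(t/.06).round(3),"w",(np.degrees(w)/n/5).round(3))
def dies(nm="top",z0=.045):
    c=r.camera(nm);P=cloud(c);f=c["frame"].astype(int)
    m=((f.min(-1)>110)&(f.max(-1)-f.min(-1)<40)&(c["range_z"]>0)&(abs(P[...,2]-z0)<.007)&(P[...,0]>.2)).astype(np.uint8)
    n,l,s,ce=cv2.connectedComponentsWithStats(m)
    for i in range(1,n):
        if s[i,4]<150: continue
        rc=cv2.minAreaRect((P[l==i][:,:2]*1000).astype(np.float32));print("die",ce[i].round(),s[i,4],np.round(rc[0],1),np.round(rc[1],1),round(rc[2],1))
    return c,P
E
python3 - <<'E'
from h import *
T=np.load("top0.npy",allow_pickle=True).item();S=np.load("side0.npy",allow_pickle=True).item()
for nm,C in(("top",T),("side",S)):
    P=cloud(C);ok=(C["range_z"]>0)
    for zd,x,y in((.109,.485,-.221),(.134,.398,-.373)):
        q=P[ok&(abs(P[...,2]-zd)<.005)&(abs(P[...,0]-x)<.075)&(abs(P[...,1]+-y)<.075)]
        ang=np.radians(np.arange(-15,15,.5))
        def ext(a):
            e=q[:,:2]@np.array([[np.cos(a),-np.sin(a)],[np.sin(a),np.cos(a)]]);lo,hi=np.percentile(e,1,0),np.percentile(e,99,0);return lo,hi
        a=min(ang,key=lambda a:np.prod(ext(a)[1]-ext(a)[0]));lo,hi=ext(a)
        c=np.array([[np.cos(a),-np.sin(a)],[np.sin(a),np.cos(a)]])@((lo+hi)/2)
        print(nm,zd,len(q),"c",c.round(4),"size",(hi-lo).round(3),"yaw",np.degrees(a).round(1))
    q=P[ok&(P[...,2]>.142)&(P[...,2]<.158)&(abs(P[...,0]-.55)<.03)&(abs(P[...,1]+.375)<.03)];print("cap",len(q),q.mean(0).round(4))
dies()
plan([.6264,.2841,.12],2.8)
E
```

```text
top 0.109 1181 c [ 0.4857 -0.2207] size [0.116 0.117] yaw -2.0
top 0.134 1283 c [ 0.3979 -0.3736] size [0.117 0.117] yaw -2.5
cap 49 [ 0.5535 -0.374   0.1492]
side 0.109 1366 c [ 0.4836 -0.2254] size [0.117 0.116] yaw -2.0
side 0.134 2184 c [ 0.3962 -0.3779] size [0.117 0.117] yaw -1.5
cap 74 [ 0.5491 -0.379   0.1472]
die [259. 201.] 286 [626.1 284.1] [59.7 54.8] 3.1
die [282. 236.] 294 [523.8 211.8] [57.7 56.2] 43.3
die [206. 249.] 259 [478.1 432.4] [59.4 56.5] 34.0
die [236. 268.] 281 [423.1 343.3] [57.2 58.9] 9.2
cur [0.2257 0.6091 0.2139] yaw 69.67 t 0.15 rows 14 t [-0.635  0.139  0.112] w [-0.001  0.001  0.955]
```

Request:
apply_moves([
  {"tx": -0.635, "ty": 0.139, "wz": 0.955, "hand": 91},
  {"tx": -0.635, "ty": 0.139, "wz": 0.955, "hand": 91},
  {"tx": -0.635, "ty": 0.139, "wz": 0.955, "hand": 91},
  {"tx": -0.635, "ty": 0.139, "wz": 0.955, "hand": 91},
  {"tx": -0.635, "ty": 0.139, "wz": 0.955, "hand": 91},
  {"tx": -0.635, "ty": 0.139, "wz": 0.955, "hand": 91},
  {"tx": -0.635, "ty": 0.139, "wz": 0.955, "hand": 91},
  {"tx": -0.635, "ty": 0.139, "wz": 0.955, "hand": 91},
  {"tx": -0.635, "ty": 0.139, "wz": 0.955, "hand": 91},
  {"tx": -0.635, "ty": 0.139, "wz": 0.955, "hand": 91},
  {"tx": -0.635, "ty": 0.139, "wz": 0.955, "hand": 91},
  {"tx": -0.635, "ty": 0.139, "wz": 0.955, "hand": 91},
  {"tx": -0.635, "ty": 0.139, "wz": 0.955, "hand": 91},
  {"tx": -0.635, "ty": 0.139, "wz": 0.955, "hand": 91},
  {"tz": 0.5, "hand": 91},
  {"tz": 0.5, "hand": 91},
  {"hand": 91},
])

```text
schema error: expected keys wx, wy, wz, tx, ty, tz, hand
```

```bash
python3 - <<'E'
from h import *
plan([.6255,.283,.013],2.8)
c=r.camera("side");cv2.imwrite("pics/s1.png",cv2.resize(c["frame"][120:300,200:400],(800,720))[:600]);
E
```

```text
cur [0.2257 0.6091 0.2139] yaw 69.67 t 0.15 rows 14 t [-0.636  0.137  0.239] w [-0.001  0.001  0.955]
```

View pics/s1.png

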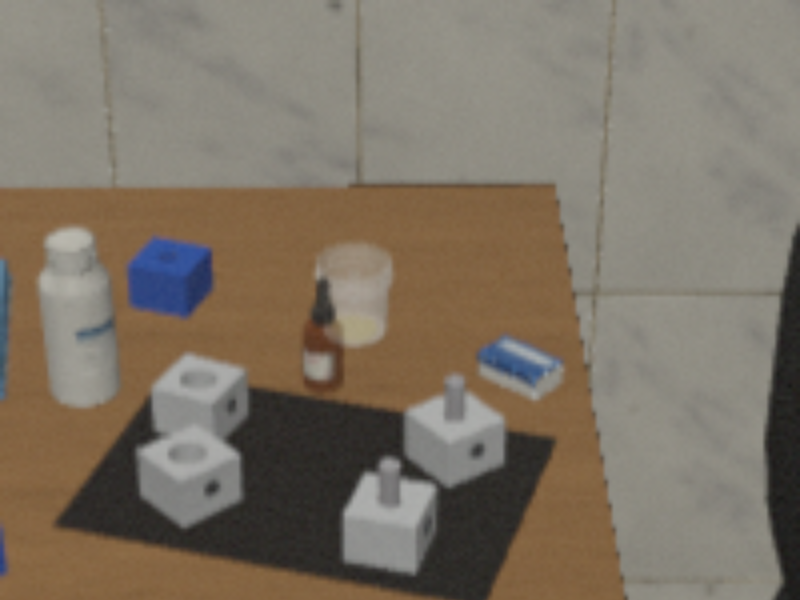

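The move was refused because every row needs all seven keys. The picture shows the scene unchanged: slim plungers at crop (455,400) and (389,480), and the other two bores empty.

Request:
apply_moves([
  {"wx": 0, "wy": 0, "wz": 0.955, "tx": -0.635, "ty": 0.139, "tz": 0, "hand": 91},
  {"wx": 0, "wy": 0, "wz": 0.955, "tx": -0.635, "ty": 0.139, "tz": 0, "hand": 91},
  {"wx": 0, "wy": 0, "wz": 0.955, "tx": -0.635, "ty": 0.139, "tz": 0, "hand": 91},
  {"wx": 0, "wy": 0, "wz": 0.955, "tx": -0.635, "ty": 0.139, "tz": 0, "hand": 91},
  {"wx": 0, "wy": 0, "wz": 0.955, "tx": -0.635, "ty": 0.139, "tz": 0, "hand": 91},
  {"wx": 0, "wy": 0, "wz": 0.955, "tx": -0.635, "ty": 0.139, "tz": 0, "hand": 91},
  {"wx": 0, "wy": 0, "wz": 0.955, "tx": -0.635, "ty": 0.139, "tz": 0, "hand": 91},
  {"wx": 0, "wy": 0, "wz": 0.955, "tx": -0.635, "ty": 0.139, "tz": 0, "hand": 91},
  {"wx": 0, "wy": 0, "wz": 0.955, "tx": -0.635, "ty": 0.139, "tz": 0, "hand": 91},
  {"wx": 0, "wy": 0, "wz": 0.955, "tx": -0.635, "ty": 0.139, "tz": 0, "hand": 91},
  {"wx": 0, "wy": 0, "wz": 0.955, "tx": -0.635, "ty": 0.139, "tz": 0, "hand": 91},
  {"wx": 0, "wy": 0, "wz": 0.955, "tx": -0.635, "ty": 0.139, "tz": 0, "hand": 91},
  {"wx": 0, "wy": 0, "wz": 0.955, "tx": -0.635, "ty": 0.139, "tz": 0, "hand": 91},
  {"wx": 0, "wy": 0, "wz": 0.955, "tx": -0.635, "ty": 0.139, "tz": 0, "hand": 91},
  {"wx": 0, "wy": 0, "wz": 0, "tx": 0, "ty": 0, "tz": 0.5, "hand": 91},
  {"wx": 0, "wy": 0, "wz": 0, "tx": 0, "ty": 0, "tz": 0.5, "hand": 91},
  {"wx": 0, "wy": 0, "wz": 0, "tx": 0, "ty": 0, "tz": 0, "hand": 91},
])

```text
time_s: 2.33
eef_pos: [0.6247, 0.2841, 0.1519]
orientation: [[-0.049, 0.999, -0.005], [0.999, 0.049, -0.003], [-0.002, -0.005, -1.0]]
wrist_force: [-0.6, 0.3, 0.0]
grip_width: 0.091
finger_force: 0.0
```

```bash
python3 - <<'E'
from h import *
plan([.6255,.283,.013],2.8)
E
```

```text
cur [0.6247 0.2841 0.1519] yaw 2.82 t 2.325 rows 3 t [-0.005  0.007  0.772] w [-0.019  0.009  0.001]
```

Request:
apply_moves([
  {"wx": -0.02, "wy": 0.01, "wz": 0, "tx": -0.005, "ty": 0.007, "tz": 0.77, "hand": 91},
  {"wx": -0.02, "wy": 0.01, "wz": 0, "tx": -0.005, "ty": 0.007, "tz": 0.77, "hand": 91},
  {"wx": -0.02, "wy": 0.01, "wz": 0, "tx": -0.005, "ty": 0.007, "tz": 0.77, "hand": 91},
  {"wx": 0, "wy": 0, "wz": 0, "tx": 0, "ty": 0, "tz": 0, "hand": 91},
  {"wx": 0, "wy": 0, "wz": 0, "tx": 0, "ty": 0, "tz": 0, "hand": 50},
  {"wx": 0, "wy": 0, "wz": 0, "tx": 0, "ty": 0, "tz": 0, "hand": 50},
  {"wx": 0, "wy": 0, "wz": 0, "tx": 0, "ty": 0, "tz": 0, "hand": 50},
  {"wx": 0, "wy": 0, "wz": 0, "tx": 0, "ty": 0, "tz": 0, "hand": 50},
  {"wx": 0, "wy": 0, "wz": 0, "tx": 0, "ty": 0, "tz": -0.2, "hand": 50},
  {"wx": 0, "wy": 0, "wz": 0, "tx": 0, "ty": 0, "tz": -0.9, "hand": 50},
  {"wx": 0, "wy": 0, "wz": 0, "tx": 0, "ty": 0, "tz": -0.9, "hand": 50},
  {"wx": 0, "wy": 0, "wz": 0, "tx": 0, "ty": 0, "tz": -0.9, "hand": 50},
  {"wx": 0, "wy": 0, "wz": 0, "tx": 0, "ty": 0, "tz": -0.3, "hand": 50},
], grip_force=40)

```text
time_s: 3.95
eef_pos: [0.629, 0.2838, 0.2121]
orientation: [[-0.049, 0.999, 0.011], [0.999, 0.049, 0.006], [0.005, 0.011, -1.0]]
wrist_force: [0.4, -0.0, -4.6]
grip_width: 0.0559
finger_force: 39.7
```

```bash
python3 - <<'E'
from h import *
plan([.397,-.3755,.2],-2,16)
E
```

```text
cur [0.629  0.2838 0.2121] yaw 2.79 t 3.95 rows 16 t [-0.685 -0.248  0.009] w [ 0.008 -0.004  0.06 ]
```

Request:
apply_moves([
  {"wx": 0.008, "wy": -0.004, "wz": 0.06, "tx": -0.685, "ty": -0.248, "tz": 0.009, "hand": 50},
  {"wx": 0.008, "wy": -0.004, "wz": 0.06, "tx": -0.685, "ty": -0.248, "tz": 0.009, "hand": 50},
  {"wx": 0.008, "wy": -0.004, "wz": 0.06, "tx": -0.685, "ty": -0.248, "tz": 0.009, "hand": 50},
  {"wx": 0.008, "wy": -0.004, "wz": 0.06, "tx": -0.685, "ty": -0.248, "tz": 0.009, "hand": 50},
  {"wx": 0.008, "wy": -0.004, "wz": 0.06, "tx": -0.685, "ty": -0.248, "tz": 0.009, "hand": 50},
  {"wx": 0.008, "wy": -0.004, "wz": 0.06, "tx": -0.685, "ty": -0.248, "tz": 0.009, "hand": 50},
  {"wx": 0.008, "wy": -0.004, "wz": 0.06, "tx": -0.685, "ty": -0.248, "tz": 0.009, "hand": 50},
  {"wx": 0.008, "wy": -0.004, "wz": 0.06, "tx": -0.685, "ty": -0.248, "tz": 0.009, "hand": 50},
  {"wx": 0.008, "wy": -0.004, "wz": 0.06, "tx": -0.685, "ty": -0.248, "tz": 0.009, "hand": 50},
  {"wx": 0.008, "wy": -0.004, "wz": 0.06, "tx": -0.685, "ty": -0.248, "tz": 0.009, "hand": 50},
  {"wx": 0.008, "wy": -0.004, "wz": 0.06, "tx": -0.685, "ty": -0.248, "tz": 0.009, "hand": 50},
  {"wx": 0.008, "wy": -0.004, "wz": 0.06, "tx": -0.685, "ty": -0.248, "tz": 0.009, "hand": 50},
  {"wx": 0.008, "wy": -0.004, "wz": 0.06, "tx": -0.685, "ty": -0.248, "tz": 0.009, "hand": 50},
  {"wx": 0.008, "wy": -0.004, "wz": 0.06, "tx": -0.685, "ty": -0.248, "tz": 0.009, "hand": 50},
  {"wx": 0.008, "wy": -0.004, "wz": 0.06, "tx": -0.685, "ty": -0.248, "tz": 0.009, "hand": 50},
  {"wx": 0.008, "wy": -0.004, "wz": 0.06, "tx": -0.685, "ty": -0.248, "tz": 0.009, "hand": 50},
  {"wx": 0, "wy": 0, "wz": 0, "tx": 0, "ty": 0, "tz": 0, "hand": 50},
  {"wx": 0, "wy": 0, "wz": 0, "tx": 0, "ty": 0, "tz": 0, "hand": 50},
])

```text
time_s: 6.2
eef_pos: [0.3951, -0.3752, 0.198]
orientation: [[0.035, 0.999, -0.008], [0.999, -0.035, -0.001], [-0.001, -0.008, -1.0]]
wrist_force: [0.6, -0.1, -3.4]
grip_width: 0.0559
finger_force: 39.7
```

```bash
python3 - <<'E'
from h import *
plan([.397,-.3755,.151],-2)
c=r.camera("side");cv2.imwrite("pics/s2.png",cv2.resize(c["frame"][240:440,300:500],(600,600)))
E
```

```text
cur [ 0.3951 -0.3752  0.198 ] yaw -1.99 t 6.2 rows 1 t [-0.003  0.037  0.784] w [-0.089  0.016  0.002]
```

View pics/s2.png

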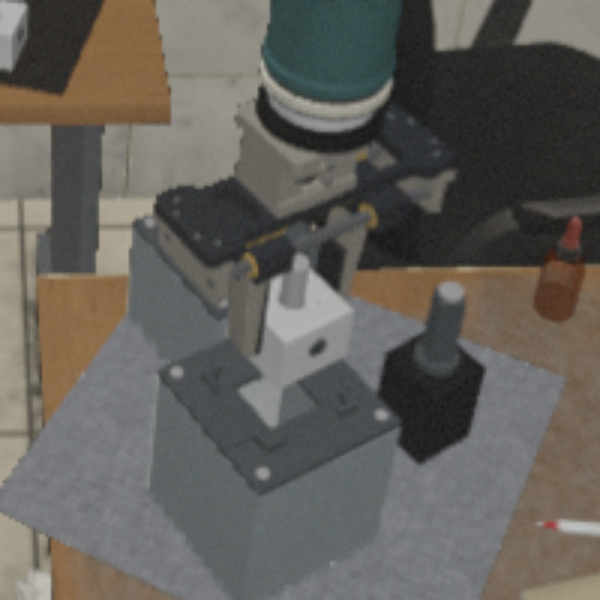

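The side view shows the block held upright over the tall stand, with the stand's opening at crop (290,400) just below it. I'll measure the block against the stand in the same camera.

```bash
cat >> h.py <<'E'
def blk(z,x,y,nm="side",h=.05):
    c=r.camera(nm);P=cloud(c);f=c["frame"].astype(int)
    q=P[(c["range_z"]>0)&(abs(P[...,2]-z)<.005)&(abs(P[...,0]-x)<h)&(abs(P[...,1]-y)<h)&(f.min(-1)>110)&(f.max(-1)-f.min(-1)<40)]
    if len(q)>20:
        rc=cv2.minAreaRect((q[:,:2]*1000).astype(np.float32));print(nm,len(q),"blk",np.round(rc[0],1),np.round(rc[1],1),round(rc[2],1),"z",q[:,2].mean().round(4))
    return c,P
E
python3 - <<'E'
from h import *
blk(.23,.396,-.377);blk(.23,.396,-.377,"top")
E
```

```text
side 231 blk [ 394.3 -383.2] [49.2 55.4] 89.0 z 0.2264
top 51 blk [ 411.9 -358.1] [22.4 27.8] 89.0 z 0.2284
```

Request:
apply_moves([
  {"wx": -0.09, "wy": 0.016, "wz": 0, "tx": 0.033, "ty": 0.032, "tz": 0.3, "hand": 50},
  {"wx": 0, "wy": 0, "wz": 0, "tx": 0, "ty": 0, "tz": 0.3, "hand": 50},
  {"wx": 0, "wy": 0, "wz": 0, "tx": 0, "ty": 0, "tz": 0.2, "hand": 50},
  {"wx": 0, "wy": 0, "wz": 0, "tx": 0, "ty": 0, "tz": 0.06, "hand": 50},
  {"wx": 0, "wy": 0, "wz": 0, "tx": 0, "ty": 0, "tz": 0, "hand": 50},
  {"wx": 0, "wy": 0, "wz": 0, "tx": 0, "ty": 0, "tz": 0, "hand": 50},
])

```text
time_s: 7.1
eef_pos: [0.3978, -0.3747, 0.148]
orientation: [[0.035, 0.999, 0.003], [0.999, -0.035, -0.002], [-0.002, 0.003, -1.0]]
wrist_force: [-0.2, -0.9, -3.9]
grip_width: 0.0559
finger_force: 39.7
```

Request:
apply_moves([
  {"wx": 0, "wy": 0, "wz": 0, "tx": 0, "ty": 0, "tz": 0.05, "hand": 50},
  {"wx": 0, "wy": 0, "wz": 0, "tx": 0, "ty": 0, "tz": 0, "hand": 50},
])

```text
time_s: 7.35
eef_pos: [0.3979, -0.375, 0.1471]
orientation: [[0.035, 0.999, 0.004], [0.999, -0.035, -0.001], [-0.001, 0.004, -1.0]]
wrist_force: [-3.3, 3.8, 15.1]
grip_width: 0.0559
finger_force: 39.7
```

```bash
python3 - <<'E'
from h import *
st();c,P=blk(.1765,.397,-.378)
cv2.imwrite("pics/s3.png",cv2.resize(c["frame"][290:410,330:490],(800,600),interpolation=cv2.INTER_CUBIC))
E
```

```text
7.35 [ 0.3979 -0.375   0.1471] [[0.035, 0.999, 0.004], [0.999, -0.035, -0.001], [-0.001, 0.004, -1.0]] 0.055905338804432936 [-3.3  3.8 15.1]
side 360 blk [ 403.7 -386.2] [46.9 69.9] 87.4 z 0.1744
```

View pics/s3.png

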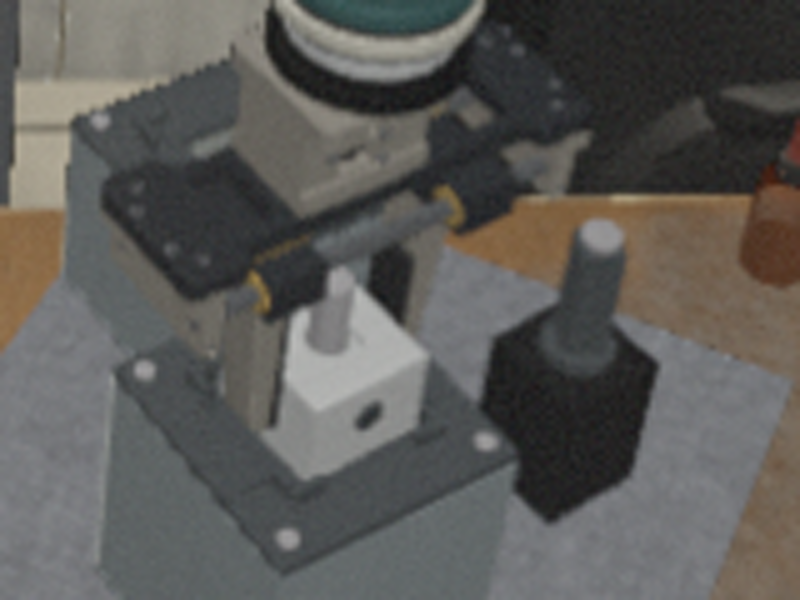

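The block sits on the deck with its front corner just behind the lip at crop (300,490). Contact came at the height I expected for the deck. I'll release it and lift.

Request:
apply_moves([
  {"wx": 0, "wy": 0, "wz": 0, "tx": 0, "ty": 0, "tz": -0.03, "hand": 75},
  {"wx": 0, "wy": 0, "wz": 0, "tx": 0, "ty": 0, "tz": 0, "hand": 75},
  {"wx": 0, "wy": 0, "wz": 0, "tx": 0, "ty": 0, "tz": 0, "hand": 75},
  {"wx": 0, "wy": 0, "wz": 0, "tx": 0, "ty": 0, "tz": -0.9, "hand": 75},
  {"wx": 0, "wy": 0, "wz": 0, "tx": 0, "ty": 0, "tz": -0.9, "hand": 75},
  {"wx": 0, "wy": 0, "wz": 0, "tx": 0, "ty": 0, "tz": 0, "hand": 60},
])

```text
time_s: 8.15
eef_pos: [0.3991, -0.3761, 0.2583]
orientation: [[0.035, 0.999, 0.009], [0.999, -0.035, -0.006], [-0.006, 0.009, -1.0]]
wrist_force: [-0.0, -1.1, -0.5]
grip_width: 0.067
finger_force: 0.0
```

```bash
python3 - <<'E'
from h import *
plan([.551,-.3765,.21],-26)
E
```

```text
cur [ 0.3991 -0.3761  0.2583] yaw -1.99 t 8.15 rows 5 t [0.102 0.499 0.164] w [0.023 0.008 0.96 ]
```

Request:
apply_moves([
  {"wx": 0.023, "wy": 0.008, "wz": 0.96, "tx": 0.102, "ty": 0.499, "tz": 0.164, "hand": 60},
  {"wx": 0.023, "wy": 0.008, "wz": 0.96, "tx": 0.102, "ty": 0.499, "tz": 0.164, "hand": 60},
  {"wx": 0.023, "wy": 0.008, "wz": 0.96, "tx": 0.102, "ty": 0.499, "tz": 0.164, "hand": 60},
  {"wx": 0.023, "wy": 0.008, "wz": 0.96, "tx": 0.102, "ty": 0.499, "tz": 0.164, "hand": 60},
  {"wx": 0.023, "wy": 0.008, "wz": 0.96, "tx": 0.102, "ty": 0.499, "tz": 0.164, "hand": 60},
  {"wx": 0, "wy": 0, "wz": 0, "tx": 0, "ty": 0, "tz": 0, "hand": 60},
])

```text
time_s: 8.9
eef_pos: [0.5498, -0.3728, 0.2016]
orientation: [[0.436, 0.9, -0.011], [0.9, -0.436, 0.005], [0.0, -0.012, -1.0]]
wrist_force: [-1.0, 0.5, -0.8]
grip_width: 0.06
finger_force: 0.0
```

```bash
cat >> h.py <<'E'
def plg(C,z0=.182,z1=.214,x=.398,y=-.376,h=.05):
    "plunger above the seated block: points and axis estimate"
    P=cloud(C);q=P[(C["range_z"]>0)&(P[...,2]>z0)&(P[...,2]<z1)&(abs(P[...,0]-x)<h)&(abs(P[...,1]-y)<h)]
    if len(q): print("plg",len(q),q.mean(0).round(4),q.min(0).round(4),q.max(0).round(4))
E
python3 - <<'E'
from h import *
plan([.551,-.3765,.095],-26)
c,P=blk(.1755,.398,-.378);plg(c);C,P=blk(.1755,.398,-.376,"top");plg(C)
a=cv2.resize(c["frame"][280:420,330:490],(400,350),interpolation=cv2.INTER_CUBIC);b=cv2.resize(C["frame"][200:340,400:560],(400,350),interpolation=cv2.INTER_CUBIC)
cv2.imwrite("pics/s4.png",np.hstack([a,b]))
E
```

```text
cur [ 0.5498 -0.3728  0.2016] yaw -25.83 t 8.9 rows 2 t [-0.024  0.031  0.888] w [-0.071 -0.     0.017]
side 524 blk [ 397.3 -379.1] [59.4 58.4] 89.6 z 0.174
plg 106 [ 0.3948 -0.3806  0.1984] [ 0.388  -0.3868  0.1825] [ 0.4054 -0.371   0.2093]
top 352 blk [ 398.  -376.1] [55.1 59.2] 1.2 z 0.176
plg 57 [ 0.3975 -0.3745  0.1975] [ 0.3703 -0.3978  0.1821] [ 0.4216 -0.3519  0.2133]
```

View pics/s4.png

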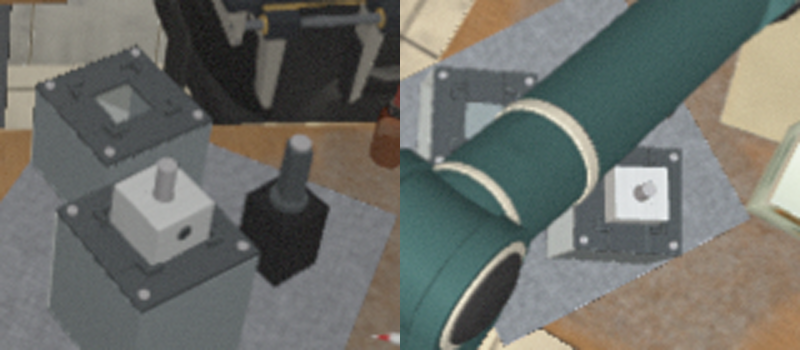

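The block is seated upright between the lips, plunger up at left crop (165,180). The punch is clear of it. Now I'll take the punch.

Request:
apply_moves([
  {"wx": -0.07, "wy": 0, "wz": 0.02, "tx": -0.01, "ty": 0.02, "tz": 0.88, "hand": 60},
  {"wx": -0.07, "wy": 0, "wz": 0.02, "tx": -0.01, "ty": 0.02, "tz": 0.88, "hand": 60},
  {"wx": 0, "wy": 0, "wz": 0, "tx": 0, "ty": 0, "tz": 0, "hand": 60},
  {"wx": 0, "wy": 0, "wz": 0, "tx": 0, "ty": 0, "tz": 0, "hand": 60},
], grip_force=55)

```text
time_s: 9.5
eef_pos: [0.5504, -0.3774, 0.1016]
orientation: [[0.442, 0.897, 0.006], [0.897, -0.442, -0.003], [0.0, 0.007, -1.0]]
wrist_force: [0.3, 0.1, 0.8]
grip_width: 0.0602
finger_force: 0.0
```

```bash
python3 - <<'E'
from h import *
plan([.5515,-.375,.095],-26,1)
E
```

```text
cur [ 0.5504 -0.3774  0.1016] yaw -26.22 t 9.5 rows 1 t [ 0.043 -0.002  0.111] w [ 0.077 -0.002 -0.044]
```

Request:
apply_moves([
  {"wx": 0.04, "wy": 0, "wz": 0, "tx": 0.03, "ty": 0, "tz": 0.1, "hand": 60},
  {"wx": 0, "wy": 0, "wz": 0, "tx": 0, "ty": 0, "tz": 0, "hand": 15},
  {"wx": 0, "wy": 0, "wz": 0, "tx": 0, "ty": 0, "tz": 0, "hand": 15},
  {"wx": 0, "wy": 0, "wz": 0, "tx": 0, "ty": 0, "tz": 0, "hand": 15},
  {"wx": 0, "wy": 0, "wz": 0, "tx": 0, "ty": 0, "tz": 0, "hand": 15},
  {"wx": 0, "wy": 0, "wz": 0, "tx": 0, "ty": 0, "tz": 0, "hand": 15},
], grip_force=55)

```text
time_s: 10.25
eef_pos: [0.5514, -0.3746, 0.0936]
orientation: [[0.441, 0.897, 0.002], [0.897, -0.441, -0.0], [0.001, 0.002, -1.0]]
wrist_force: [0.9, 0.2, 0.7]
grip_width: 0.0197
finger_force: 55.0
```

```bash
python3 - <<'E'
from h import *
s=st();print(s["moment"],s["finger_force"])
E
```

```text
10.25 [ 0.5514 -0.3746  0.0936] [[0.441, 0.897, 0.002], [0.897, -0.441, -0.0], [0.001, 0.002, -1.0]] 0.019722355821307422 [0.9 0.2 0.7]
[-0.16676405 -0.1729052   0.01929044] 55.000038743019104
```

Request:
apply_moves([
  {"wx": 0, "wy": 0, "wz": 0, "tx": 0, "ty": 0, "tz": -0.9, "hand": 15},
  {"wx": 0, "wy": 0, "wz": 0, "tx": 0, "ty": 0, "tz": -0.9, "hand": 15},
  {"wx": 0, "wy": 0, "wz": 0, "tx": 0, "ty": 0, "tz": -0.9, "hand": 15},
  {"wx": 0, "wy": 0, "wz": 0, "tx": 0, "ty": 0, "tz": -0.9, "hand": 15},
  {"wx": 0, "wy": 0, "wz": 0, "tx": 0, "ty": 0, "tz": 0, "hand": 15},
])

```text
time_s: 10.88
eef_pos: [0.5519, -0.3763, 0.3141]
orientation: [[0.442, 0.897, 0.008], [0.897, -0.442, -0.004], [0.0, 0.009, -1.0]]
wrist_force: [0.6, 0.2, -1.9]
grip_width: 0.02
finger_force: 55.0
```

```bash
python3 - <<'E'
from h import *
plan([.398,-.376,.31],-26)
E
```

```text
cur [ 0.5519 -0.3763  0.3141] yaw -26.2 t 10.875 rows 3 t [-0.375 -0.768  0.018] w [ 0.033 -0.    -0.014]
```

Request:
apply_moves([
  {"wx": 0.03, "wy": 0, "wz": 0, "tx": -0.375, "ty": -0.768, "tz": 0.018, "hand": 15},
  {"wx": 0.03, "wy": 0, "wz": 0, "tx": -0.375, "ty": -0.768, "tz": 0.018, "hand": 15},
  {"wx": 0.03, "wy": 0, "wz": 0, "tx": -0.375, "ty": -0.768, "tz": 0.018, "hand": 15},
  {"wx": 0, "wy": 0, "wz": 0, "tx": 0, "ty": 0, "tz": 0, "hand": 15},
  {"wx": 0, "wy": 0, "wz": 0, "tx": 0, "ty": 0, "tz": 0, "hand": 15},
])

```text
time_s: 11.5
eef_pos: [0.3973, -0.3734, 0.3056]
orientation: [[0.441, 0.898, -0.007], [0.898, -0.441, 0.005], [0.001, -0.008, -1.0]]
wrist_force: [-0.5, -0.7, -1.6]
grip_width: 0.0199
finger_force: 55.0
```

```bash
python3 - <<'E'
from h import *
plan([.398,-.376,.31],-26)
c,P=blk(.1755,.398,-.378);plg(c)
q=P[(c["range_z"]>0)&(P[...,2]>.231)&(P[...,2]<.28)&(abs(P[...,0]-.398)<.012)&(abs(P[...,1]+.378)<.015)];print("rod",len(q),q.mean(0).round(4),q.min(0).round(3),q.max(0).round(3))
cv2.imwrite("pics/s5.png",cv2.resize(c["frame"][250:400,330:490],(800,750),interpolation=cv2.INTER_CUBIC)[:600])
E
```

```text
cur [ 0.3973 -0.3734  0.3056] yaw -26.15 t 11.5 rows 1 t [-0.034  0.029 -0.074] w [-0.092 -0.016 -0.03 ]
side 527 blk [ 397.2 -379.1] [59.5 59.5] 88.6 z 0.1739
plg 107 [ 0.3948 -0.3804  0.198 ] [ 0.3888 -0.3868  0.1825] [ 0.4044 -0.3707  0.2085]
rod 85 [ 0.3942 -0.3777  0.2551] [ 0.39  -0.381  0.231] [ 0.4   -0.37   0.277]
```

View pics/s5.png

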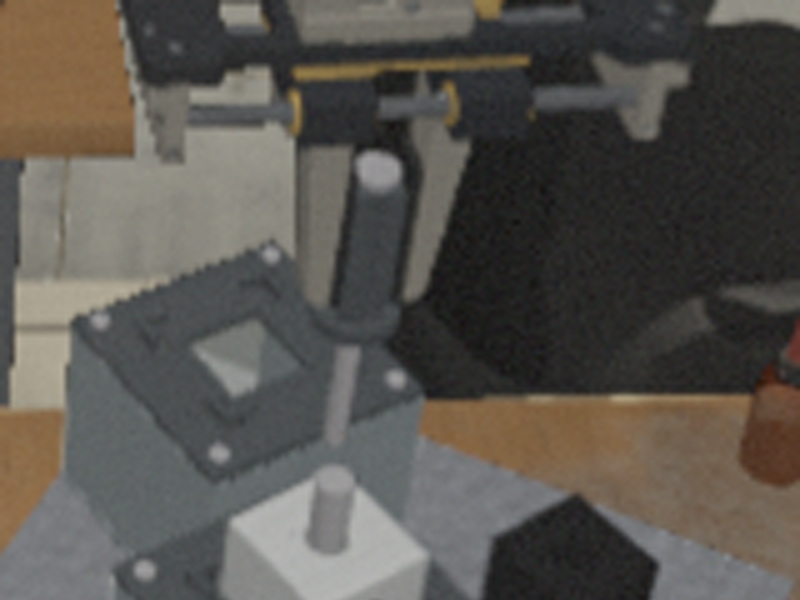

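The rod hangs vertical, with its tip at crop (337,440) right above the plunger top at (335,478). I'll apply a small correction and push.

Request:
apply_moves([
  {"wx": -0.09, "wy": 0, "wz": 0, "tx": -0.023, "ty": 0.033, "tz": 0.1, "hand": 15},
  {"wx": 0, "wy": 0, "wz": 0, "tx": 0, "ty": 0, "tz": 0.15, "hand": 15},
  {"wx": 0, "wy": 0, "wz": 0, "tx": 0, "ty": 0, "tz": 0.15, "hand": 15},
  {"wx": 0, "wy": 0, "wz": 0, "tx": 0, "ty": 0, "tz": 0.15, "hand": 15},
  {"wx": 0, "wy": 0, "wz": 0, "tx": 0, "ty": 0, "tz": 0.15, "hand": 15},
], grip_force=60)

```text
time_s: 12.18
eef_pos: [0.3984, -0.3762, 0.264]
orientation: [[0.441, 0.897, 0.001], [0.897, -0.441, 0.0], [0.001, 0.001, -1.0]]
wrist_force: [0.2, 1.5, 2.7]
grip_width: 0.0196
finger_force: 60.0
```

```bash
python3 - <<'E'
from h import *
plan([.3985,-.3755,.206],-26)
c,P=blk(.1755,.398,-.378);plg(c,z1=.21)
E
```

```text
cur [ 0.3984 -0.3762  0.264 ] yaw -26.18 t 12.175 rows 2 t [ 0.005 -0.002  0.483] w [ 0.007 -0.005 -0.018]
side 549 blk [ 397.7 -378.4] [58.9 60.2] 0.8 z 0.1739
plg 66 [ 0.3954 -0.3806  0.1937] [ 0.3893 -0.3867  0.1825] [ 0.4032 -0.3716  0.2095]
```

Request:
apply_moves([
  {"wx": 0, "wy": 0, "wz": 0, "tx": 0, "ty": 0, "tz": 0.2, "hand": 15},
  {"wx": 0, "wy": 0, "wz": 0, "tx": 0, "ty": 0, "tz": 0.2, "hand": 15},
  {"wx": 0, "wy": 0, "wz": 0, "tx": 0, "ty": 0, "tz": 0.2, "hand": 15},
  {"wx": 0, "wy": 0, "wz": 0, "tx": 0, "ty": 0, "tz": 0.2, "hand": 15},
  {"wx": 0, "wy": 0, "wz": 0, "tx": 0, "ty": 0, "tz": 0.15, "hand": 15},
  {"wx": 0, "wy": 0, "wz": 0, "tx": 0, "ty": 0, "tz": 0, "hand": 15},
])

```text
time_s: 12.98
eef_pos: [0.3976, -0.376, 0.2064]
orientation: [[0.441, 0.897, -0.001], [0.897, -0.441, 0.001], [0.001, -0.001, -1.0]]
wrist_force: [0.2, 0.1, -0.8]
grip_width: 0.0195
finger_force: 60.0
```

```bash
python3 - <<'E'
from h import *
plan([.3985,-.3755,.206],-26)
c,P=blk(.1755,.398,-.378)
cv2.imwrite("pics/s6.png",cv2.resize(c["frame"][290:450,330:490],(600,600),interpolation=cv2.INTER_CUBIC))
E
```

```text
cur [ 0.3976 -0.376   0.2064] yaw -26.2 t 12.975 rows 1 t [0.013 0.01  0.006] w [-0.013 -0.006 -0.04 ]
side 447 blk [ 396.2 -379.3] [60.  59.8] 89.6 z 0.1738
```

View pics/s6.png

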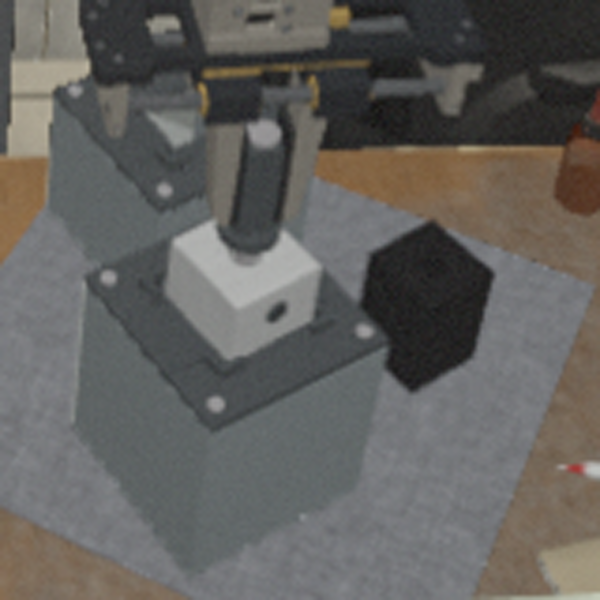

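The rod is through the bore and the force has dropped to the punch's own weight. The plunger is out. I'll return the punch to the holder.

Request:
apply_moves([
  {"wx": 0, "wy": 0, "wz": 0, "tx": 0, "ty": 0, "tz": -0.4, "hand": 15},
  {"wx": 0, "wy": 0, "wz": 0, "tx": 0, "ty": 0, "tz": -0.7, "hand": 15},
  {"wx": 0, "wy": 0, "wz": 0, "tx": 0, "ty": 0, "tz": -0.4, "hand": 15},
  {"wx": 0, "wy": 0, "wz": 0, "tx": 0.375, "ty": 0.77, "tz": 0, "hand": 15},
  {"wx": 0, "wy": 0, "wz": 0, "tx": 0.375, "ty": 0.77, "tz": 0, "hand": 15},
  {"wx": 0, "wy": 0, "wz": 0, "tx": 0.375, "ty": 0.77, "tz": 0, "hand": 15},
  {"wx": 0, "wy": 0, "wz": 0, "tx": 0, "ty": 0, "tz": 0, "hand": 15},
  {"wx": 0, "wy": 0, "wz": 0, "tx": 0, "ty": 0, "tz": 0, "hand": 15},
])

```text
time_s: 14.02
eef_pos: [0.5514, -0.3773, 0.2974]
orientation: [[0.442, 0.897, -0.0], [0.897, -0.442, -0.0], [-0.0, 0.0, -1.0]]
wrist_force: [-1.3, -0.3, -1.8]
grip_width: 0.0194
finger_force: 60.0
```

```bash
python3 - <<'E'
from h import *
plan([.5514,-.3748,.19],-26,2)
blk(.1755,.398,-.378)
plan([.5514,-.3748,.096],-26,4)
E
```

```text
cur [ 0.5514 -0.3773  0.2974] yaw -26.22 t 14.025 rows 2 t [ 0.019 -0.01   0.895] w [ 0.     0.002 -0.022]
side 604 blk [ 398.2 -379.6] [59.1 59.5] 89.1 z 0.1738
cur [ 0.5509 -0.3777  0.2979] yaw -26.28 t 14.075 rows 4 t [ 0.012 -0.004  0.841] w [ 0.002 -0.    -0.014]
```

Request:
apply_moves([
  {"wx": 0, "wy": 0, "wz": 0, "tx": 0.02, "ty": 0, "tz": 0.85, "hand": 15},
  {"wx": 0, "wy": 0, "wz": 0, "tx": 0.02, "ty": 0, "tz": 0.7, "hand": 15},
  {"wx": 0, "wy": 0, "wz": 0, "tx": 0, "ty": 0, "tz": 0.5, "hand": 15},
  {"wx": 0, "wy": 0, "wz": 0, "tx": 0, "ty": 0, "tz": 0.5, "hand": 15},
  {"wx": 0, "wy": 0, "wz": 0, "tx": 0, "ty": 0, "tz": 0.5, "hand": 15},
  {"wx": 0, "wy": 0, "wz": 0, "tx": 0, "ty": 0, "tz": 0.25, "hand": 15},
  {"wx": 0, "wy": 0, "wz": 0, "tx": 0, "ty": 0, "tz": 0, "hand": 15},
])

```text
time_s: 14.95
eef_pos: [0.5527, -0.3747, 0.0994]
orientation: [[0.442, 0.897, 0.0], [0.897, -0.442, 0.001], [0.001, -0.0, -1.0]]
wrist_force: [-0.1, 0.1, -1.0]
grip_width: 0.02
finger_force: 60.0
```

Request:
apply_moves([
  {"wx": 0, "wy": 0, "wz": 0, "tx": 0, "ty": 0, "tz": 0.09, "hand": 15},
  {"wx": 0, "wy": 0, "wz": 0, "tx": 0, "ty": 0, "tz": 0, "hand": 15},
  {"wx": 0, "wy": 0, "wz": 0, "tx": 0, "ty": 0, "tz": 0, "hand": 60},
  {"wx": 0, "wy": 0, "wz": 0, "tx": 0, "ty": 0, "tz": 0, "hand": 60},
  {"wx": 0, "wy": 0, "wz": 0, "tx": 0, "ty": 0, "tz": 0, "hand": 60},
  {"wx": 0, "wy": 0, "wz": 0, "tx": 0, "ty": 0, "tz": -0.9, "hand": 60},
  {"wx": 0, "wy": 0, "wz": 0, "tx": 0, "ty": 0, "tz": -0.9, "hand": 80},
  {"wx": 0, "wy": 0, "wz": 0, "tx": 0, "ty": 0, "tz": -0.6, "hand": 91},
  {"wx": 0, "wy": 0, "wz": 0, "tx": 0, "ty": 0, "tz": 0, "hand": 91},
])

```text
time_s: 16.08
eef_pos: [0.5546, -0.376, 0.2417]
orientation: [[0.441, 0.897, 0.007], [0.897, -0.441, -0.003], [0.0, 0.007, -1.0]]
wrist_force: [0.3, -0.3, -0.6]
grip_width: 0.0874
finger_force: 0.0
```

```bash
python3 - <<'E'
from h import *
plan([.398,-.3765,.23],-2)
c,P=blk(.1755,.398,-.378)
q=P[(c["range_z"]>0)&(P[...,2]>.13)&(P[...,2]<.158)&(abs(P[...,0]-.55)<.02)&(abs(P[...,1]+.379)<.02)];print("punch",len(q),q.mean(0).round(4),q.max(0).round(3))
E
```

```text
cur [ 0.5546 -0.376   0.2417] yaw -26.19 t 16.075 rows 5 t [-0.151 -0.504  0.037] w [ 0.016  0.002 -0.968]
side 595 blk [ 397.6 -378.3] [60.  60.5] 1.7 z 0.1739
punch 122 [ 0.5481 -0.3795  0.143 ] [ 0.56  -0.366  0.153]
```

Request:
apply_moves([
  {"wx": 0.016, "wy": 0, "wz": -0.968, "tx": -0.151, "ty": -0.504, "tz": 0.037, "hand": 91},
  {"wx": 0.016, "wy": 0, "wz": -0.968, "tx": -0.151, "ty": -0.504, "tz": 0.037, "hand": 91},
  {"wx": 0.016, "wy": 0, "wz": -0.968, "tx": -0.151, "ty": -0.504, "tz": 0.037, "hand": 91},
  {"wx": 0.016, "wy": 0, "wz": -0.968, "tx": -0.151, "ty": -0.504, "tz": 0.037, "hand": 91},
  {"wx": 0.016, "wy": 0, "wz": -0.968, "tx": -0.151, "ty": -0.504, "tz": 0.037, "hand": 91},
  {"wx": 0, "wy": 0, "wz": 0, "tx": 0, "ty": 0, "tz": 0, "hand": 91},
  {"wx": 0, "wy": 0, "wz": 0, "tx": 0, "ty": 0, "tz": 0.6, "hand": 91},
  {"wx": 0, "wy": 0, "wz": 0, "tx": 0, "ty": 0, "tz": 0.6, "hand": 91},
  {"wx": 0, "wy": 0, "wz": 0, "tx": 0, "ty": 0, "tz": 0.1, "hand": 91},
  {"wx": 0, "wy": 0, "wz": 0, "tx": 0, "ty": 0, "tz": 0, "hand": 91},
])

```text
time_s: 17.38
eef_pos: [0.3966, -0.3749, 0.1491]
orientation: [[0.034, 0.999, -0.007], [0.999, -0.034, 0.002], [0.002, -0.007, -1.0]]
wrist_force: [-0.1, -0.5, -0.2]
grip_width: 0.0912
finger_force: 0.0
```

Request:
apply_moves([
  {"wx": 0, "wy": 0, "wz": 0, "tx": 0, "ty": 0, "tz": 0, "hand": 50},
  {"wx": 0, "wy": 0, "wz": 0, "tx": 0, "ty": 0, "tz": 0, "hand": 50},
  {"wx": 0, "wy": 0, "wz": 0, "tx": 0, "ty": 0, "tz": 0, "hand": 50},
  {"wx": 0, "wy": 0, "wz": 0, "tx": 0, "ty": 0, "tz": 0, "hand": 50},
  {"wx": 0, "wy": 0, "wz": 0, "tx": 0, "ty": 0, "tz": -0.2, "hand": 50},
  {"wx": 0, "wy": 0, "wz": 0, "tx": 0, "ty": 0, "tz": -0.8, "hand": 50},
  {"wx": 0, "wy": 0, "wz": 0, "tx": 0, "ty": 0, "tz": -0.2, "hand": 50},
], grip_force=40)

```text
time_s: 18.25
eef_pos: [0.3974, -0.3763, 0.224]
orientation: [[0.035, 0.999, -0.002], [0.999, -0.035, -0.001], [-0.001, -0.002, -1.0]]
wrist_force: [0.3, 0.0, -4.0]
grip_width: 0.0556
finger_force: 39.8
```

```bash
python3 - <<'E'
from h import *
st()
dies("top");dies("side")
plan([.626,.285,.2],3,16)
E
```

```text
18.25 [ 0.3974 -0.3763  0.224 ] [[0.035, 0.999, -0.002], [0.999, -0.035, -0.001], [-0.001, -0.002, -1.0]] 0.05556878869147379 [ 0.3  0.  -4. ]
die [282. 236.] 296 [523.5 211.5] [57.1 56. ] 43.0
die [206. 249.] 259 [477.6 432. ] [58.2 57.3] 33.9
die [236. 268.] 280 [422.8 343.8] [57.  56.5] 10.1
die [257. 155.] 485 [700.5 801.7] [ 30.3 585.4] 60.0
die [495. 154.] 362 [1513.4  329.4] [ 30.4 505.6] 60.5
die [249. 215.] 159 [478.6 429.4] [68.3 59.3] 30.9
die [247. 234.] 188 [421.6 338.6] [57.9 62.2] 10.8
die [297. 246.] 206 [523.4 207.1] [63.9 57.1] 41.5
cur [ 0.397  -0.3754  0.2223] yaw -1.97 t 18.35 rows 16 t [0.687 0.243 0.023] w [-0.002 -0.001 -0.062]
```

Request:
apply_moves([
  {"wx": 0, "wy": 0, "wz": -0.062, "tx": 0.687, "ty": 0.243, "tz": 0.02, "hand": 50},
  {"wx": 0, "wy": 0, "wz": -0.062, "tx": 0.687, "ty": 0.243, "tz": 0.02, "hand": 50},
  {"wx": 0, "wy": 0, "wz": -0.062, "tx": 0.687, "ty": 0.243, "tz": 0.02, "hand": 50},
  {"wx": 0, "wy": 0, "wz": -0.062, "tx": 0.687, "ty": 0.243, "tz": 0.02, "hand": 50},
  {"wx": 0, "wy": 0, "wz": -0.062, "tx": 0.687, "ty": 0.243, "tz": 0.02, "hand": 50},
  {"wx": 0, "wy": 0, "wz": -0.062, "tx": 0.687, "ty": 0.243, "tz": 0.02, "hand": 50},
  {"wx": 0, "wy": 0, "wz": -0.062, "tx": 0.687, "ty": 0.243, "tz": 0.02, "hand": 50},
  {"wx": 0, "wy": 0, "wz": -0.062, "tx": 0.687, "ty": 0.243, "tz": 0.02, "hand": 50},
  {"wx": 0, "wy": 0, "wz": -0.062, "tx": 0.687, "ty": 0.243, "tz": 0.02, "hand": 50},
  {"wx": 0, "wy": 0, "wz": -0.062, "tx": 0.687, "ty": 0.243, "tz": 0.02, "hand": 50},
  {"wx": 0, "wy": 0, "wz": -0.062, "tx": 0.687, "ty": 0.243, "tz": 0.02, "hand": 50},
  {"wx": 0, "wy": 0, "wz": -0.062, "tx": 0.687, "ty": 0.243, "tz": 0.02, "hand": 50},
  {"wx": 0, "wy": 0, "wz": -0.062, "tx": 0.687, "ty": 0.243, "tz": 0.02, "hand": 50},
  {"wx": 0, "wy": 0, "wz": -0.062, "tx": 0.687, "ty": 0.243, "tz": 0.02, "hand": 50},
  {"wx": 0, "wy": 0, "wz": -0.062, "tx": 0.687, "ty": 0.243, "tz": 0.02, "hand": 50},
  {"wx": 0, "wy": 0, "wz": -0.062, "tx": 0.687, "ty": 0.243, "tz": 0.02, "hand": 50},
  {"wx": 0, "wy": 0, "wz": 0, "tx": 0, "ty": 0, "tz": 0, "hand": 50},
])

```text
time_s: 20.48
eef_pos: [0.6237, 0.2904, 0.1985]
orientation: [[-0.058, 0.998, -0.01], [0.998, 0.058, 0.002], [0.003, -0.01, -1.0]]
wrist_force: [-0.2, -0.5, -2.8]
grip_width: 0.0557
finger_force: 39.8
```

```bash
python3 - <<'E'
from h import *
plan([.626,.285,.03],3,4)
a=r.camera("side");b=r.camera("top")
cv2.imwrite("pics/s7.png",np.hstack([cv2.resize(a["frame"][150:290,215:355],(400,400)),cv2.resize(b["frame"][170:310,180:320],(400,400))]))
E
```

```text
cur [0.6237 0.2904 0.1985] yaw 3.34 t 20.475 rows 4 t [-0.024  0.013  0.702] w [-0.029 -0.007  0.017]
```

View pics/s7.png

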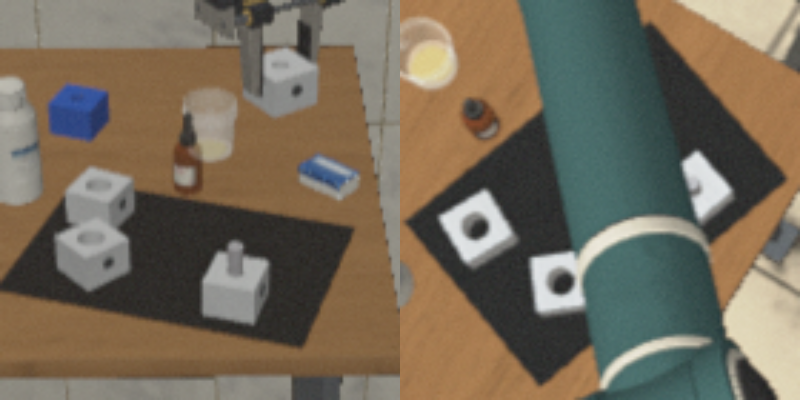

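The held block is empty, with a dark bore and nothing sticking out. Its spot on the mat is free, so I'll set it down.

Request:
apply_moves([
  {"wx": -0.03, "wy": 0, "wz": 0.02, "tx": -0.024, "ty": 0.013, "tz": 0.7, "hand": 50},
  {"wx": -0.03, "wy": 0, "wz": 0, "tx": -0.024, "ty": 0.013, "tz": 0.7, "hand": 50},
  {"wx": -0.03, "wy": 0, "wz": 0, "tx": -0.024, "ty": 0.013, "tz": 0.7, "hand": 50},
  {"wx": -0.03, "wy": 0, "wz": 0, "tx": -0.024, "ty": 0.013, "tz": 0.65, "hand": 50},
  {"wx": 0, "wy": 0, "wz": 0, "tx": 0, "ty": 0, "tz": 0.12, "hand": 50},
  {"wx": 0, "wy": 0, "wz": 0, "tx": 0, "ty": 0, "tz": 0, "hand": 50},
  {"wx": 0, "wy": 0, "wz": 0, "tx": 0, "ty": 0, "tz": 0, "hand": 50},
])

```text
time_s: 21.45
eef_pos: [0.6302, 0.2807, 0.0319]
orientation: [[-0.05, 0.999, 0.008], [0.999, 0.05, 0.004], [0.004, 0.008, -1.0]]
wrist_force: [1.0, 0.3, -2.9]
grip_width: 0.0556
finger_force: 39.8
```

Request:
apply_moves([
  {"wx": 0.1, "wy": 0, "wz": 0, "tx": 0, "ty": 0, "tz": 0.12, "hand": 50},
  {"wx": 0, "wy": 0, "wz": 0, "tx": 0, "ty": 0, "tz": 0.05, "hand": 50},
  {"wx": 0, "wy": 0, "wz": 0, "tx": 0, "ty": 0, "tz": 0.03, "hand": 50},
  {"wx": 0, "wy": 0, "wz": 0, "tx": 0, "ty": 0, "tz": 0, "hand": 50},
])

```text
time_s: 21.95
eef_pos: [0.6291, 0.2806, 0.0198]
orientation: [[-0.05, 0.999, -0.004], [0.999, 0.05, 0.003], [0.003, -0.004, -1.0]]
wrist_force: [-5.0, -1.5, 8.0]
grip_width: 0.0558
finger_force: 39.8
```

Request:
apply_moves([
  {"wx": 0, "wy": 0, "wz": 0, "tx": 0, "ty": 0, "tz": -0.02, "hand": 80},
  {"wx": 0, "wy": 0, "wz": 0, "tx": 0, "ty": 0, "tz": 0, "hand": 80},
  {"wx": 0, "wy": 0, "wz": 0, "tx": 0, "ty": 0, "tz": 0, "hand": 80},
  {"wx": 0, "wy": 0, "wz": 0, "tx": 0, "ty": 0, "tz": -0.8, "hand": 80},
  {"wx": 0, "wy": 0, "wz": 0, "tx": 0, "ty": 0, "tz": -0.8, "hand": 80},
  {"wx": 0, "wy": 0, "wz": 0, "tx": 0, "ty": 0, "tz": -0.2, "hand": 80},
  {"wx": 0, "wy": 0, "wz": 0, "tx": 0, "ty": 0, "tz": 0, "hand": 80},
])

```text
time_s: 22.82
eef_pos: [0.6295, 0.2804, 0.1275]
orientation: [[-0.05, 0.999, -0.003], [0.999, 0.05, 0.003], [0.003, -0.003, -1.0]]
wrist_force: [-0.2, -0.8, -0.0]
grip_width: 0.0798
finger_force: 0.0
```

```bash
python3 - <<'E'
from h import *
dies("side")
plan([.523,.211,.12],43)
E
```

```text
die [238. 154.] 328 [634.7 838.9] [ 29.5 386.5] 59.1
die [446. 154.] 653 [1344.2  426.2] [ 31.9 859.4] 59.7
die [249. 215.] 159 [475.8 430.2] [66.  60.4] 32.8
die [315. 225.] 190 [627.7 272.6] [63. 68.] 3.5
die [246. 234.] 181 [420.8 339.6] [57.7 64.1] 7.7
die [297. 246.] 216 [521.  205.2] [67.4 55.7] 44.3
cur [0.6286 0.2802 0.1261] yaw 2.89 t 22.875 rows 9 t [-0.052 -0.233  0.012] w [-0.006 -0.005 -0.891]
```

Request:
apply_moves([
  {"wx": 0, "wy": 0, "wz": -0.891, "tx": -0.052, "ty": -0.233, "tz": 0, "hand": 85},
  {"wx": 0, "wy": 0, "wz": -0.891, "tx": -0.052, "ty": -0.233, "tz": 0, "hand": 85},
  {"wx": 0, "wy": 0, "wz": -0.891, "tx": -0.052, "ty": -0.233, "tz": 0, "hand": 85},
  {"wx": 0, "wy": 0, "wz": -0.891, "tx": -0.052, "ty": -0.233, "tz": 0, "hand": 85},
  {"wx": 0, "wy": 0, "wz": -0.891, "tx": -0.052, "ty": -0.233, "tz": 0, "hand": 85},
  {"wx": 0, "wy": 0, "wz": -0.891, "tx": -0.052, "ty": -0.233, "tz": 0, "hand": 85},
  {"wx": 0, "wy": 0, "wz": -0.891, "tx": -0.052, "ty": -0.233, "tz": 0, "hand": 85},
  {"wx": 0, "wy": 0, "wz": -0.891, "tx": -0.052, "ty": -0.233, "tz": 0, "hand": 85},
  {"wx": 0, "wy": 0, "wz": -0.891, "tx": -0.052, "ty": -0.233, "tz": 0, "hand": 85},
  {"wx": 0, "wy": 0, "wz": 0, "tx": 0, "ty": 0, "tz": 0, "hand": 85},
  {"wx": 0, "wy": 0, "wz": 0, "tx": 0, "ty": 0, "tz": 0, "hand": 85},
])

```text
time_s: 24.25
eef_pos: [0.5235, 0.2112, 0.1264]
orientation: [[-0.681, 0.732, -0.005], [0.732, 0.681, 0.002], [0.005, -0.003, -1.0]]
wrist_force: [-0.9, 0.2, 0.4]
grip_width: 0.0851
finger_force: 0.0
```

```bash
python3 - <<'E'
from h import *
plan([.5235,.2115,.017],43,3)
E
```

```text
cur [0.5235 0.2112 0.1264] yaw 42.91 t 24.25 rows 3 t [-0.     0.002  0.608] w [-0.01  -0.018 -0.006]
```

Request:
apply_moves([
  {"wx": 0, "wy": -0.02, "wz": 0, "tx": 0, "ty": 0, "tz": 0.61, "hand": 85},
  {"wx": 0, "wy": -0.02, "wz": 0, "tx": 0, "ty": 0, "tz": 0.61, "hand": 85},
  {"wx": 0, "wy": -0.02, "wz": 0, "tx": 0, "ty": 0, "tz": 0.61, "hand": 85},
  {"wx": 0, "wy": 0, "wz": 0, "tx": 0, "ty": 0, "tz": 0, "hand": 85},
  {"wx": 0, "wy": 0, "wz": 0, "tx": 0, "ty": 0, "tz": 0, "hand": 50},
  {"wx": 0, "wy": 0, "wz": 0, "tx": 0, "ty": 0, "tz": 0, "hand": 50},
  {"wx": 0, "wy": 0, "wz": 0, "tx": 0, "ty": 0, "tz": 0, "hand": 50},
  {"wx": 0, "wy": 0, "wz": 0, "tx": 0, "ty": 0, "tz": 0, "hand": 50},
], grip_force=40)

```text
time_s: 25.25
eef_pos: [0.5235, 0.2108, 0.0186]
orientation: [[-0.681, 0.732, -0.0], [0.732, 0.681, -0.002], [-0.001, -0.001, -1.0]]
wrist_force: [-2.6, -1.4, 6.6]
grip_width: 0.0553
finger_force: 40.0
```

Request:
apply_moves([
  {"wx": 0, "wy": 0, "wz": 0, "tx": 0, "ty": 0, "tz": -0.2, "hand": 50},
  {"wx": 0, "wy": 0, "wz": 0, "tx": 0, "ty": 0, "tz": -0.9, "hand": 50},
  {"wx": 0, "wy": 0, "wz": 0, "tx": 0, "ty": 0, "tz": -0.9, "hand": 50},
  {"wx": 0, "wy": 0, "wz": 0, "tx": 0, "ty": 0, "tz": -0.9, "hand": 50},
  {"wx": 0, "wy": 0, "wz": 0, "tx": 0, "ty": 0, "tz": -0.2, "hand": 50},
  {"wx": 0, "wy": 0, "wz": 0, "tx": 0, "ty": 0, "tz": 0, "hand": 50},
])

```text
time_s: 26.0
eef_pos: [0.5231, 0.2113, 0.2035]
orientation: [[-0.682, 0.732, -0.0], [0.732, 0.682, -0.001], [-0.001, -0.001, -1.0]]
wrist_force: [-0.5, -0.1, -4.9]
grip_width: 0.0554
finger_force: 40.0
```

```bash
python3 - <<'E'
from h import *
plan([.398,-.3755,.205],-2,14)
E
```

```text
cur [0.5231 0.2113 0.2035] yaw 42.98 t 26.0 rows 14 t [-0.607 -0.411 -0.001] w [-0.001  0.001  0.643]
```

Request:
apply_moves([
  {"wx": 0, "wy": 0, "wz": 0.643, "tx": -0.607, "ty": -0.411, "tz": 0, "hand": 50},
  {"wx": 0, "wy": 0, "wz": 0.643, "tx": -0.607, "ty": -0.411, "tz": 0, "hand": 50},
  {"wx": 0, "wy": 0, "wz": 0.643, "tx": -0.607, "ty": -0.411, "tz": 0, "hand": 50},
  {"wx": 0, "wy": 0, "wz": 0.643, "tx": -0.607, "ty": -0.411, "tz": 0, "hand": 50},
  {"wx": 0, "wy": 0, "wz": 0.643, "tx": -0.607, "ty": -0.411, "tz": 0, "hand": 50},
  {"wx": 0, "wy": 0, "wz": 0.643, "tx": -0.607, "ty": -0.411, "tz": 0, "hand": 50},
  {"wx": 0, "wy": 0, "wz": 0.643, "tx": -0.607, "ty": -0.411, "tz": 0, "hand": 50},
  {"wx": 0, "wy": 0, "wz": 0.643, "tx": -0.607, "ty": -0.411, "tz": 0, "hand": 50},
  {"wx": 0, "wy": 0, "wz": 0.643, "tx": -0.607, "ty": -0.411, "tz": 0, "hand": 50},
  {"wx": 0, "wy": 0, "wz": 0.643, "tx": -0.607, "ty": -0.411, "tz": 0, "hand": 50},
  {"wx": 0, "wy": 0, "wz": 0.643, "tx": -0.607, "ty": -0.411, "tz": 0, "hand": 50},
  {"wx": 0, "wy": 0, "wz": 0.643, "tx": -0.607, "ty": -0.411, "tz": 0, "hand": 50},
  {"wx": 0, "wy": 0, "wz": 0.643, "tx": -0.607, "ty": -0.411, "tz": 0, "hand": 50},
  {"wx": 0, "wy": 0, "wz": 0.643, "tx": -0.607, "ty": -0.411, "tz": 0, "hand": 50},
  {"wx": 0, "wy": 0, "wz": 0, "tx": 0, "ty": 0, "tz": 0, "hand": 50},
  {"wx": 0, "wy": 0, "wz": 0, "tx": 0, "ty": 0, "tz": 0, "hand": 50},
])

```text
time_s: 28.0
eef_pos: [0.3979, -0.3743, 0.2026]
orientation: [[0.035, 0.999, -0.003], [0.999, -0.035, 0.0], [0.0, -0.004, -1.0]]
wrist_force: [-0.6, 1.4, -3.8]
grip_width: 0.0559
finger_force: 40.0
```

```bash
python3 - <<'E'
from h import *
blk(.229,.398,-.378)
plan([.3975,-.3755,.152],-2,3)
E
```

```text
side 406 blk [ 397.2 -380.4] [50.9 58. ] 87.4 z 0.228
cur [ 0.3985 -0.374   0.2029] yaw -1.94 t 28.05 rows 3 t [-0.009 -0.005  0.283] w [-0.011 -0.001  0.004]
```

Request:
apply_moves([
  {"wx": -0.01, "wy": 0, "wz": 0, "tx": 0, "ty": 0, "tz": 0.28, "hand": 50},
  {"wx": -0.01, "wy": 0, "wz": 0, "tx": 0, "ty": 0, "tz": 0.28, "hand": 50},
  {"wx": -0.01, "wy": 0, "wz": 0, "tx": 0, "ty": 0, "tz": 0.25, "hand": 50},
  {"wx": 0, "wy": 0, "wz": 0, "tx": 0, "ty": 0, "tz": 0.05, "hand": 50},
  {"wx": 0, "wy": 0, "wz": 0, "tx": 0, "ty": 0, "tz": 0.05, "hand": 50},
  {"wx": 0, "wy": 0, "wz": 0, "tx": 0, "ty": 0, "tz": 0, "hand": 50},
])

```text
time_s: 28.8
eef_pos: [0.3986, -0.376, 0.1502]
orientation: [[0.036, 0.999, 0.002], [0.999, -0.036, -0.002], [-0.002, 0.003, -1.0]]
wrist_force: [-0.2, 0.4, -4.1]
grip_width: 0.0558
finger_force: 40.0
```

Just above the deck: I'll ease it down, release it, lift, and swing to the punch.

Request:
apply_moves([
  {"wx": 0, "wy": 0, "wz": 0, "tx": 0, "ty": 0, "tz": 0.04, "hand": 50},
  {"wx": 0, "wy": 0, "wz": 0, "tx": 0, "ty": 0, "tz": 0, "hand": 50},
  {"wx": 0, "wy": 0, "wz": 0, "tx": 0, "ty": 0, "tz": -0.02, "hand": 75},
  {"wx": 0, "wy": 0, "wz": 0, "tx": 0, "ty": 0, "tz": 0, "hand": 75},
  {"wx": 0, "wy": 0, "wz": 0, "tx": 0, "ty": 0, "tz": 0, "hand": 75},
  {"wx": 0, "wy": 0, "wz": 0, "tx": 0, "ty": 0, "tz": -0.9, "hand": 75},
  {"wx": 0, "wy": 0, "wz": 0, "tx": 0, "ty": 0, "tz": -0.9, "hand": 75},
  {"wx": 0, "wy": 0, "wz": 0, "tx": 0, "ty": 0, "tz": 0, "hand": 60},
  {"wx": 0, "wy": 0, "wz": 0.96, "tx": 0.102, "ty": 0.499, "tz": 0.164, "hand": 60},
  {"wx": 0, "wy": 0, "wz": 0.96, "tx": 0.102, "ty": 0.499, "tz": 0.164, "hand": 60},
  {"wx": 0, "wy": 0, "wz": 0.96, "tx": 0.102, "ty": 0.499, "tz": 0.164, "hand": 60},
  {"wx": 0, "wy": 0, "wz": 0.96, "tx": 0.102, "ty": 0.499, "tz": 0.164, "hand": 60},
  {"wx": 0, "wy": 0, "wz": 0.96, "tx": 0.102, "ty": 0.499, "tz": 0.164, "hand": 60},
  {"wx": 0, "wy": 0, "wz": 0, "tx": 0, "ty": 0, "tz": 0, "hand": 60},
])

```text
time_s: 30.55
eef_pos: [0.551, -0.3744, 0.2047]
orientation: [[0.436, 0.9, -0.002], [0.9, -0.436, -0.001], [-0.001, -0.001, -1.0]]
wrist_force: [-1.0, 1.1, -0.8]
grip_width: 0.0598
finger_force: 0.0
```

```bash
python3 - <<'E'
from h import *
c,P=blk(.1755,.398,-.378);plg(c)
q=P[(c["range_z"]>0)&(P[...,2]>.13)&(P[...,2]<.158)&(abs(P[...,0]-.55)<.02)&(abs(P[...,1]+.379)<.02)];print("punch",len(q),q.mean(0).round(4),cv2.minAreaRect((q[:,:2]*1000).astype(np.float32)))
plan([.5515,-.3755,.095],-26,2)
E
```

```text
side 528 blk [ 398.6 -378.9] [59.4 58.3] 87.3 z 0.174
plg 108 [ 0.3959 -0.38    0.1978] [ 0.3897 -0.3866  0.1823] [ 0.4059 -0.3712  0.2091]
punch 123 [ 0.548  -0.3795  0.1429] ((549.7127685546875, -378.18951416015625), (20.72450065612793, 20.29107666015625), 69.09700775146484)
cur [ 0.5496 -0.3752  0.2056] yaw -25.94 t 30.6 rows 2 t [0.006 0.017 0.922] w [-0.005  0.009  0.006]
```

Request:
apply_moves([
  {"wx": 0, "wy": 0, "wz": 0, "tx": 0.006, "ty": 0.015, "tz": 0.9, "hand": 60},
  {"wx": 0, "wy": 0, "wz": 0, "tx": 0.006, "ty": 0.015, "tz": 0.9, "hand": 60},
  {"wx": 0, "wy": 0, "wz": 0, "tx": 0, "ty": 0, "tz": 0.05, "hand": 60},
  {"wx": 0, "wy": 0, "wz": 0, "tx": 0, "ty": 0, "tz": 0, "hand": 60},
  {"wx": 0, "wy": 0, "wz": 0, "tx": 0, "ty": 0, "tz": 0, "hand": 15},
  {"wx": 0, "wy": 0, "wz": 0, "tx": 0, "ty": 0, "tz": 0, "hand": 15},
  {"wx": 0, "wy": 0, "wz": 0, "tx": 0, "ty": 0, "tz": 0, "hand": 15},
  {"wx": 0, "wy": 0, "wz": 0, "tx": 0, "ty": 0, "tz": 0, "hand": 15},
  {"wx": 0, "wy": 0, "wz": 0, "tx": 0, "ty": 0, "tz": 0, "hand": 15},
], grip_force=60)

```text
time_s: 31.72
eef_pos: [0.5525, -0.3762, 0.0972]
orientation: [[0.439, 0.899, 0.003], [0.899, -0.439, -0.002], [-0.001, 0.003, -1.0]]
wrist_force: [0.5, 0.7, 2.1]
grip_width: 0.0193
finger_force: 60.0
```

Request:
apply_moves([
  {"wx": 0, "wy": 0, "wz": 0, "tx": 0, "ty": 0, "tz": -0.9, "hand": 15},
  {"wx": 0, "wy": 0, "wz": 0, "tx": 0, "ty": 0, "tz": -0.9, "hand": 15},
  {"wx": 0, "wy": 0, "wz": 0, "tx": 0, "ty": 0, "tz": -0.9, "hand": 15},
  {"wx": 0, "wy": 0, "wz": 0, "tx": 0, "ty": 0, "tz": -0.9, "hand": 15},
  {"wx": 0, "wy": 0, "wz": 0, "tx": 0, "ty": 0, "tz": 0, "hand": 15},
  {"wx": 0, "wy": 0, "wz": 0, "tx": -0.375, "ty": -0.768, "tz": 0.018, "hand": 15},
  {"wx": 0, "wy": 0, "wz": 0, "tx": -0.375, "ty": -0.768, "tz": 0.018, "hand": 15},
  {"wx": 0, "wy": 0, "wz": 0, "tx": -0.375, "ty": -0.768, "tz": 0.018, "hand": 15},
  {"wx": 0, "wy": 0, "wz": 0, "tx": 0, "ty": 0, "tz": 0, "hand": 15},
  {"wx": 0, "wy": 0, "wz": 0, "tx": 0, "ty": 0, "tz": 0, "hand": 15},
])

```text
time_s: 32.98
eef_pos: [0.3984, -0.3751, 0.3086]
orientation: [[0.438, 0.899, 0.002], [0.899, -0.438, -0.001], [-0.0, 0.002, -1.0]]
wrist_force: [0.8, -0.3, -1.2]
grip_width: 0.02
finger_force: 60.0
```

```bash
python3 - <<'E'
from h import *
plan([.3993,-.376,.3],-26,1)
c,P=blk(.1755,.398,-.378);plg(c)
q=P[(c["range_z"]>0)&(P[...,2]>.225)&(P[...,2]<.28)&(abs(P[...,0]-.398)<.012)&(abs(P[...,1]+.378)<.015)];print("rod",len(q),q.mean(0).round(4),q.min(0).round(3),q.max(0).round(3))
E
```

```text
cur [ 0.3984 -0.3751  0.3086] yaw -26.0 t 32.975 rows 1 t [-0.007  0.021  0.143] w [0.022 0.001 0.   ]
side 547 blk [ 398.6 -378.1] [59.8 59. ] 88.7 z 0.1739
plg 107 [ 0.3958 -0.38    0.1981] [ 0.3897 -0.3864  0.1823] [ 0.4058 -0.3694  0.2096]
rod 91 [ 0.3967 -0.3776  0.2525] [ 0.393 -0.381  0.226] [ 0.402 -0.372  0.278]
```

Request:
apply_moves([
  {"wx": 0, "wy": 0, "wz": 0, "tx": -0.029, "ty": 0.009, "tz": 0.1, "hand": 15},
  {"wx": 0, "wy": 0, "wz": 0, "tx": 0, "ty": 0, "tz": 0.15, "hand": 15},
  {"wx": 0, "wy": 0, "wz": 0, "tx": 0, "ty": 0, "tz": 0.15, "hand": 15},
  {"wx": 0, "wy": 0, "wz": 0, "tx": 0, "ty": 0, "tz": 0.15, "hand": 15},
  {"wx": 0, "wy": 0, "wz": 0, "tx": 0, "ty": 0, "tz": 0.15, "hand": 15},
])

```text
time_s: 33.65
eef_pos: [0.3981, -0.3776, 0.267]
orientation: [[0.439, 0.899, 0.003], [0.899, -0.439, -0.002], [-0.0, 0.003, -1.0]]
wrist_force: [-0.4, 0.8, 1.9]
grip_width: 0.0199
finger_force: 60.0
```

```bash
python3 - <<'E'
from h import *
plan([.399,-.3765,.209],-26,5)
c,P=blk(.1755,.398,-.378)
E
```

```text
cur [ 0.3981 -0.3776  0.267 ] yaw -26.03 t 33.65 rows 5 t [0.005 0.001 0.193] w [ 0.008  0.001 -0.001]
side 563 blk [ 398.4 -378.8] [59.8 58.3] 88.8 z 0.1739
```

Request:
apply_moves([
  {"wx": 0, "wy": 0, "wz": 0, "tx": 0.01, "ty": 0, "tz": 0.2, "hand": 15},
  {"wx": 0, "wy": 0, "wz": 0, "tx": 0, "ty": 0, "tz": 0.2, "hand": 15},
  {"wx": 0, "wy": 0, "wz": 0, "tx": 0, "ty": 0, "tz": 0.2, "hand": 15},
  {"wx": 0, "wy": 0, "wz": 0, "tx": 0, "ty": 0, "tz": 0.2, "hand": 15},
  {"wx": 0, "wy": 0, "wz": 0, "tx": 0, "ty": 0, "tz": 0.17, "hand": 15},
  {"wx": 0, "wy": 0, "wz": 0, "tx": 0, "ty": 0, "tz": 0, "hand": 15},
])

```text
time_s: 34.45
eef_pos: [0.3976, -0.3768, 0.208]
orientation: [[0.439, 0.898, 0.0], [0.898, -0.439, -0.001], [-0.001, 0.001, -1.0]]
wrist_force: [-0.4, -0.5, -1.0]
grip_width: 0.0195
finger_force: 60.0
```

```bash
python3 - <<'E'
from h import *
st();c,P=blk(.1755,.398,-.378)
E
```

```text
34.45 [ 0.3976 -0.3768  0.208 ] [[0.439, 0.898, 0.0], [0.898, -0.439, -0.001], [-0.001, 0.001, -1.0]] 0.019494159805539125 [-0.4 -0.5 -1. ]
side 440 blk [ 397.9 -378.6] [58.9 58.2] 88.1 z 0.174
```

Request:
apply_moves([
  {"wx": 0, "wy": 0, "wz": 0, "tx": 0, "ty": 0, "tz": -0.4, "hand": 15},
  {"wx": 0, "wy": 0, "wz": 0, "tx": 0, "ty": 0, "tz": -0.7, "hand": 15},
  {"wx": 0, "wy": 0, "wz": 0, "tx": 0, "ty": 0, "tz": -0.4, "hand": 15},
  {"wx": 0, "wy": 0, "wz": 0, "tx": 0.375, "ty": 0.77, "tz": 0, "hand": 15},
  {"wx": 0, "wy": 0, "wz": 0, "tx": 0.375, "ty": 0.77, "tz": 0, "hand": 15},
  {"wx": 0, "wy": 0, "wz": 0, "tx": 0.375, "ty": 0.77, "tz": 0, "hand": 15},
  {"wx": 0, "wy": 0, "wz": 0, "tx": 0, "ty": 0, "tz": 0, "hand": 15},
  {"wx": 0, "wy": 0, "wz": 0, "tx": 0, "ty": 0, "tz": 0, "hand": 15},
])

```text
time_s: 35.5
eef_pos: [0.5513, -0.3778, 0.2994]
orientation: [[0.44, 0.898, 0.001], [0.898, -0.44, -0.002], [-0.002, 0.002, -1.0]]
wrist_force: [-0.7, -0.3, -1.7]
grip_width: 0.0197
finger_force: 60.0
```

```bash
python3 - <<'E'
from h import *
plan([.5525,-.3757,.1],-26,4)
E
```

```text
cur [ 0.5513 -0.3778  0.2994] yaw -26.08 t 35.5 rows 4 t [ 0.011 -0.     0.831] w [ 0.006  0.005 -0.004]
```

Request:
apply_moves([
  {"wx": 0, "wy": 0, "wz": 0, "tx": 0.02, "ty": 0, "tz": 0.85, "hand": 15},
  {"wx": 0, "wy": 0, "wz": 0, "tx": 0.02, "ty": 0, "tz": 0.7, "hand": 15},
  {"wx": 0, "wy": 0, "wz": 0, "tx": 0, "ty": 0, "tz": 0.5, "hand": 15},
  {"wx": 0, "wy": 0, "wz": 0, "tx": 0, "ty": 0, "tz": 0.5, "hand": 15},
  {"wx": 0, "wy": 0, "wz": 0, "tx": 0, "ty": 0, "tz": 0.5, "hand": 15},
  {"wx": 0, "wy": 0, "wz": 0, "tx": 0, "ty": 0, "tz": 0.2, "hand": 15},
  {"wx": 0, "wy": 0, "wz": 0, "tx": 0, "ty": 0, "tz": 0, "hand": 15},
])

```text
time_s: 36.38
eef_pos: [0.5529, -0.3758, 0.1048]
orientation: [[0.44, 0.898, 0.002], [0.898, -0.44, -0.002], [-0.001, 0.002, -1.0]]
wrist_force: [-0.3, -0.3, -1.9]
grip_width: 0.0199
finger_force: 60.0
```

Request:
apply_moves([
  {"wx": 0, "wy": 0, "wz": 0, "tx": 0, "ty": 0, "tz": 0.12, "hand": 15},
  {"wx": 0, "wy": 0, "wz": 0, "tx": 0, "ty": 0, "tz": 0, "hand": 15},
  {"wx": 0, "wy": 0, "wz": 0, "tx": 0, "ty": 0, "tz": 0, "hand": 60},
  {"wx": 0, "wy": 0, "wz": 0, "tx": 0, "ty": 0, "tz": 0, "hand": 60},
  {"wx": 0, "wy": 0, "wz": 0, "tx": 0, "ty": 0, "tz": 0, "hand": 60},
  {"wx": 0, "wy": 0, "wz": 0, "tx": 0, "ty": 0, "tz": -0.9, "hand": 60},
  {"wx": 0, "wy": 0, "wz": 0, "tx": 0, "ty": 0, "tz": -0.9, "hand": 80},
  {"wx": 0, "wy": 0, "wz": 0, "tx": 0, "ty": 0, "tz": -0.5, "hand": 91},
  {"wx": 0, "wy": 0, "wz": 0, "tx": 0, "ty": 0, "tz": 0, "hand": 91},
])

```text
time_s: 37.5
eef_pos: [0.5544, -0.3763, 0.2383]
orientation: [[0.439, 0.898, 0.007], [0.898, -0.439, -0.004], [-0.001, 0.008, -1.0]]
wrist_force: [-0.7, -0.0, -0.5]
grip_width: 0.0876
finger_force: 0.0
```

```bash
python3 - <<'E'
from h import *
c,P=blk(.1755,.398,-.378)
q=P[(c["range_z"]>0)&(P[...,2]>.13)&(P[...,2]<.158)&(abs(P[...,0]-.55)<.02)&(abs(P[...,1]+.379)<.02)];print("punch",len(q),q.mean(0).round(4),q.max(0).round(3))
plan([.3985,-.3765,.23],-2)
E
```

```text
side 607 blk [ 398.4 -378.7] [58.8 59.5] 88.5 z 0.1739
punch 120 [ 0.5488 -0.3789  0.1427] [ 0.561 -0.366  0.154]
cur [ 0.5536 -0.3753  0.236 ] yaw -26.03 t 37.55 rows 5 t [-0.151 -0.498  0.019] w [ 0.01   0.003 -0.961]
```

Request:
apply_moves([
  {"wx": 0.01, "wy": 0, "wz": -0.961, "tx": -0.151, "ty": -0.498, "tz": 0.019, "hand": 91},
  {"wx": 0.01, "wy": 0, "wz": -0.961, "tx": -0.151, "ty": -0.498, "tz": 0.019, "hand": 91},
  {"wx": 0.01, "wy": 0, "wz": -0.961, "tx": -0.151, "ty": -0.498, "tz": 0.019, "hand": 91},
  {"wx": 0.01, "wy": 0, "wz": -0.961, "tx": -0.151, "ty": -0.498, "tz": 0.019, "hand": 91},
  {"wx": 0.01, "wy": 0, "wz": -0.961, "tx": -0.151, "ty": -0.498, "tz": 0.019, "hand": 91},
  {"wx": 0, "wy": 0, "wz": 0, "tx": 0, "ty": 0, "tz": 0, "hand": 91},
  {"wx": 0, "wy": 0, "wz": 0, "tx": 0, "ty": 0, "tz": 0.6, "hand": 91},
  {"wx": 0, "wy": 0, "wz": 0, "tx": 0, "ty": 0, "tz": 0.6, "hand": 91},
  {"wx": 0, "wy": 0, "wz": 0, "tx": 0, "ty": 0, "tz": 0.1, "hand": 91},
  {"wx": 0, "wy": 0, "wz": 0, "tx": 0, "ty": 0, "tz": 0, "hand": 91},
])

```text
time_s: 38.8
eef_pos: [0.3985, -0.3764, 0.1513]
orientation: [[0.035, 0.999, -0.003], [0.999, -0.035, -0.001], [-0.001, -0.003, -1.0]]
wrist_force: [0.8, -0.0, -0.3]
grip_width: 0.0911
finger_force: 0.0
```

Request:
apply_moves([
  {"wx": 0, "wy": 0, "wz": 0, "tx": 0, "ty": 0, "tz": 0, "hand": 50},
  {"wx": 0, "wy": 0, "wz": 0, "tx": 0, "ty": 0, "tz": 0, "hand": 50},
  {"wx": 0, "wy": 0, "wz": 0, "tx": 0, "ty": 0, "tz": 0, "hand": 50},
  {"wx": 0, "wy": 0, "wz": 0, "tx": 0, "ty": 0, "tz": 0, "hand": 50},
  {"wx": 0, "wy": 0, "wz": 0, "tx": 0, "ty": 0, "tz": -0.2, "hand": 50},
  {"wx": 0, "wy": 0, "wz": 0, "tx": 0, "ty": 0, "tz": -0.8, "hand": 50},
  {"wx": 0, "wy": 0, "wz": 0, "tx": 0, "ty": 0, "tz": -0.2, "hand": 50},
  {"wx": 0, "wy": 0, "wz": 0, "tx": 0, "ty": 0, "tz": 0, "hand": 50},
], grip_force=40)

```text
time_s: 39.8
eef_pos: [0.3984, -0.3763, 0.2239]
orientation: [[0.035, 0.999, -0.001], [0.999, -0.035, -0.001], [-0.001, -0.001, -1.0]]
wrist_force: [-0.1, 0.4, -3.5]
grip_width: 0.0557
finger_force: 40.0
```

```bash
python3 - <<'E'
from h import *
st();c,P=dies("top")
plan([.523,.211,.2],43,14)
a=r.camera("side")
cv2.imwrite("pics/s8.png",np.hstack([cv2.resize(a["frame"][270:450,320:500],(400,400)),cv2.resize(c["frame"][170:310,180:320],(400,400))]))
E
```

```text
39.8 [ 0.3984 -0.3763  0.2239] [[0.035, 0.999, -0.001], [0.999, -0.035, -0.001], [-0.001, -0.001, -1.0]] 0.05570230308647998 [-0.1  0.4 -3.5]
die [260. 200.] 297 [629.8 281.1] [59.4 55.1] 3.1
die [207. 249.] 262 [478.  432.6] [57.6 55.9] 32.2
die [236. 268.] 268 [423.  344.1] [57.8 57. ] 9.3
cur [ 0.398  -0.3758  0.2228] yaw -1.99 t 39.85 rows 14 t [0.629 0.377 0.027] w [-0.002 -0.001 -0.643]
```

View pics/s8.png

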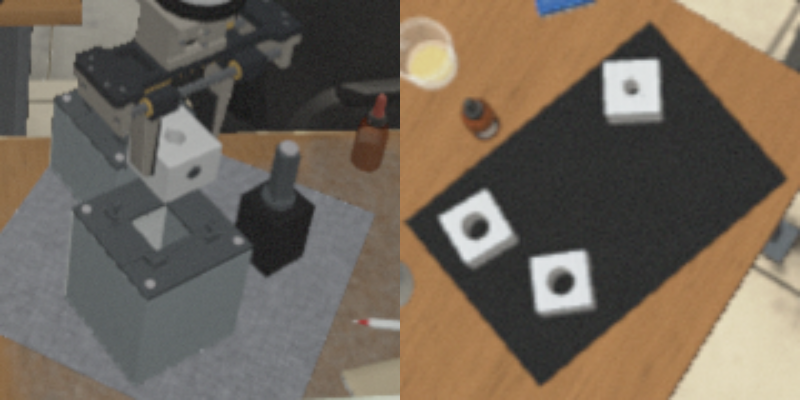

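The die in hand is empty and the punch is back in its holder (left crop, 285,190). On the right, the three dies stand on the mat and the old spot of die B is free. I'll carry it back there.

Request:
apply_moves([
  {"wx": 0, "wy": 0, "wz": -0.643, "tx": 0.629, "ty": 0.377, "tz": 0.027, "hand": 50},
  {"wx": 0, "wy": 0, "wz": -0.643, "tx": 0.629, "ty": 0.377, "tz": 0.027, "hand": 50},
  {"wx": 0, "wy": 0, "wz": -0.643, "tx": 0.629, "ty": 0.377, "tz": 0.027, "hand": 50},
  {"wx": 0, "wy": 0, "wz": -0.643, "tx": 0.629, "ty": 0.377, "tz": 0.027, "hand": 50},
  {"wx": 0, "wy": 0, "wz": -0.643, "tx": 0.629, "ty": 0.377, "tz": 0.027, "hand": 50},
  {"wx": 0, "wy": 0, "wz": -0.643, "tx": 0.629, "ty": 0.377, "tz": 0.027, "hand": 50},
  {"wx": 0, "wy": 0, "wz": -0.643, "tx": 0.629, "ty": 0.377, "tz": 0.027, "hand": 50},
  {"wx": 0, "wy": 0, "wz": -0.643, "tx": 0.629, "ty": 0.377, "tz": 0.027, "hand": 50},
  {"wx": 0, "wy": 0, "wz": -0.643, "tx": 0.629, "ty": 0.377, "tz": 0.027, "hand": 50},
  {"wx": 0, "wy": 0, "wz": -0.643, "tx": 0.629, "ty": 0.377, "tz": 0.027, "hand": 50},
  {"wx": 0, "wy": 0, "wz": -0.643, "tx": 0.629, "ty": 0.377, "tz": 0.027, "hand": 50},
  {"wx": 0, "wy": 0, "wz": -0.643, "tx": 0.629, "ty": 0.377, "tz": 0.027, "hand": 50},
  {"wx": 0, "wy": 0, "wz": -0.643, "tx": 0.629, "ty": 0.377, "tz": 0.027, "hand": 50},
  {"wx": 0, "wy": 0, "wz": -0.643, "tx": 0.629, "ty": 0.377, "tz": 0.027, "hand": 50},
  {"wx": 0, "wy": 0, "wz": 0, "tx": 0, "ty": 0, "tz": 0, "hand": 50},
  {"wx": 0, "wy": 0, "wz": 0, "tx": 0, "ty": 0, "tz": 0, "hand": 50},
])

```text
time_s: 41.9
eef_pos: [0.5229, 0.2096, 0.1986]
orientation: [[-0.682, 0.732, -0.004], [0.732, 0.682, -0.003], [0.001, -0.005, -1.0]]
wrist_force: [0.8, -1.8, -3.4]
grip_width: 0.0558
finger_force: 40.0
```

```bash
python3 - <<'E'
from h import *
plan([.522,.213,.03],43,4)
dies("side")
E
```

```text
cur [0.5229 0.2096 0.1986] yaw 42.96 t 41.9 rows 4 t [0.013 0.009 0.703] w [-0.014 -0.003 -0.002]
die [229. 155.] 382 [603.  856.2] [ 29.8 435.6] 60.9
die [435. 154.] 748 [1306.2  447.7] [ 29.3 942.9] 60.1
die [249. 215.] 160 [477.9 428. ] [62.5 61.1] 33.7
die [315. 225.] 192 [627.  273.6] [60.4 66.1] 0.8
die [246. 234.] 180 [421.1 339.2] [60.4 63.5] 12.8
```

Request:
apply_moves([
  {"wx": -0.01, "wy": 0, "wz": 0, "tx": 0.013, "ty": 0.009, "tz": 0.7, "hand": 50},
  {"wx": -0.01, "wy": 0, "wz": 0, "tx": 0.013, "ty": 0.009, "tz": 0.7, "hand": 50},
  {"wx": -0.01, "wy": 0, "wz": 0, "tx": 0.013, "ty": 0.009, "tz": 0.7, "hand": 50},
  {"wx": -0.01, "wy": 0, "wz": 0, "tx": 0.013, "ty": 0.009, "tz": 0.65, "hand": 50},
  {"wx": 0, "wy": 0, "wz": 0, "tx": 0, "ty": 0, "tz": 0, "hand": 50},
  {"wx": 0, "wy": 0, "wz": 0, "tx": 0, "ty": 0, "tz": 0, "hand": 50},
])

```text
time_s: 42.7
eef_pos: [0.5241, 0.2138, 0.0363]
orientation: [[-0.681, 0.732, 0.002], [0.732, 0.681, 0.002], [-0.0, 0.003, -1.0]]
wrist_force: [-0.2, -0.5, -2.4]
grip_width: 0.0559
finger_force: 40.0
```

Request:
apply_moves([
  {"wx": 0, "wy": 0, "wz": 0, "tx": 0, "ty": 0, "tz": 0.15, "hand": 50},
  {"wx": 0, "wy": 0, "wz": 0, "tx": 0, "ty": 0, "tz": 0.08, "hand": 50},
  {"wx": 0, "wy": 0, "wz": 0, "tx": 0, "ty": 0, "tz": 0.03, "hand": 50},
  {"wx": 0, "wy": 0, "wz": 0, "tx": 0, "ty": 0, "tz": 0, "hand": 50},
])

```text
time_s: 43.2
eef_pos: [0.5234, 0.2148, 0.0219]
orientation: [[-0.682, 0.731, 0.001], [0.731, 0.682, 0.003], [0.001, 0.003, -1.0]]
wrist_force: [-3.8, -2.2, 14.7]
grip_width: 0.0555
finger_force: 40.0
```

It's in contact with the mat. I'll release it, lift well clear, then check everything.

Request:
apply_moves([
  {"wx": 0, "wy": 0, "wz": 0, "tx": 0, "ty": 0, "tz": -0.03, "hand": 80},
  {"wx": 0, "wy": 0, "wz": 0, "tx": 0, "ty": 0, "tz": 0, "hand": 80},
  {"wx": 0, "wy": 0, "wz": 0, "tx": 0, "ty": 0, "tz": 0, "hand": 80},
  {"wx": 0, "wy": 0, "wz": 0, "tx": 0, "ty": 0, "tz": -0.8, "hand": 80},
  {"wx": 0, "wy": 0, "wz": 0, "tx": 0, "ty": 0, "tz": -0.9, "hand": 80},
  {"wx": 0, "wy": 0, "wz": 0, "tx": 0, "ty": 0, "tz": -0.9, "hand": 80},
  {"wx": 0, "wy": 0, "wz": 0, "tx": 0, "ty": 0, "tz": -0.9, "hand": 80},
  {"wx": 0, "wy": 0, "wz": 0, "tx": 0.5, "ty": -0.8, "tz": 0, "hand": 80},
  {"wx": 0, "wy": 0, "wz": 0, "tx": 0.5, "ty": -0.8, "tz": 0, "hand": 80},
  {"wx": 0, "wy": 0, "wz": 0, "tx": 0, "ty": -0.8, "tz": 0, "hand": 80},
  {"wx": 0, "wy": 0, "wz": 0, "tx": 0, "ty": -0.8, "tz": 0, "hand": 80},
  {"wx": 0, "wy": 0, "wz": 0, "tx": 0, "ty": 0, "tz": 0, "hand": 80},
  {"wx": 0, "wy": 0, "wz": 0, "tx": 0, "ty": 0, "tz": 0, "hand": 80},
])

```text
time_s: 44.82
eef_pos: [0.3422, 0.1277, 0.2315]
orientation: [[-0.682, 0.731, 0.002], [0.731, 0.682, 0.003], [0.001, 0.003, -1.0]]
wrist_force: [0.3, 0.4, 0.0]
grip_width: 0.0801
finger_force: 0.0
```

```bash
python3 - <<'E'
from h import *
st();dies("top");b=r.camera("top");a,P=dies("side")
f=np.full((600,800,3),0,np.uint8);f[:300,:400]=cv2.resize(a["frame"][150:285,195:375],(400,300));f[:300,400:]=cv2.resize(b["frame"][165:315,170:370],(400,300))
f[300:,:400]=cv2.resize(a["frame"][290:455,320:540],(400,300));f[300:,400:]=cv2.resize(b["frame"][140:350,360:640],(400,300))
cv2.imwrite("pics/s9.png",f)
E
```

```text
44.825 [0.3422 0.1277 0.2315] [[-0.682, 0.731, 0.002], [0.731, 0.682, 0.003], [0.001, 0.003, -1.0]] 0.08007895399861387 [0.3 0.4 0. ]
die [260. 200.] 303 [630.2 280.3] [58.6 57.2] 3.5
die [280. 236.] 315 [523.7 216.4] [57.5 57. ] 43.5
die [206. 249.] 264 [478.7 432.7] [59.4 55.8] 32.5
die [236. 268.] 272 [423.6 343.4] [58.3 58.4] 11.2
die [186. 155.] 305 [461.7 937.3] [ 28.3 352. ] 60.4
die [321. 154.] 202 [909.7 679. ] [ 27.4 234.5] 61.0
die [451. 154.] 654 [1368.7  414.8] [ 29.7 811.6] 59.7
die [616. 155.] 152 [1942.2   77. ] [ 36.5 193.4] 56.9
die [315. 225.] 192 [627.7 274.9] [61.5 63.6] 4.4
die [296. 245.] 219 [520.7 210.5] [63.8 57.5] 42.7
```

View pics/s9.png

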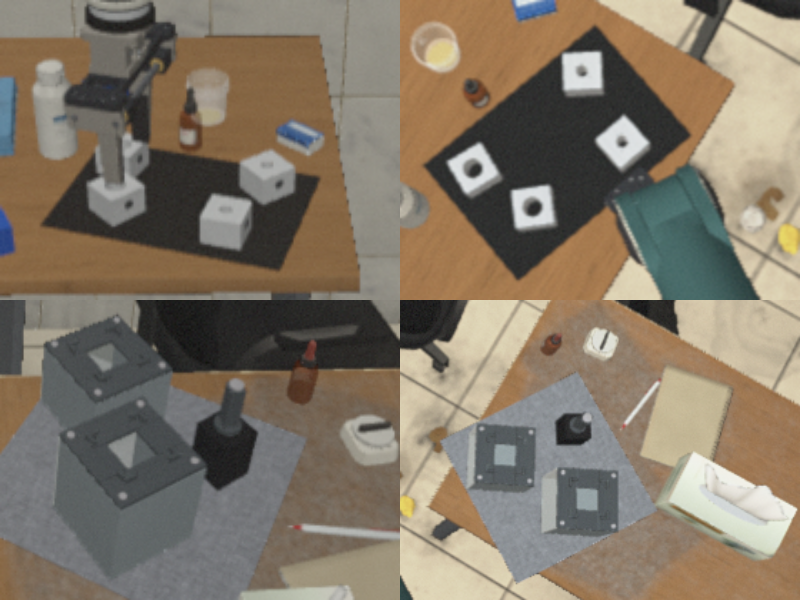

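All four dies stand empty and upright on the mat (top right, about 585,75, 622,142, 473,170 and 533,208). The punch is collar-down in its holder (bottom left, 232,410), and the bottles have not moved. I'll hand in now.

```bash
python3 -c "
from bench import r
print(r.hand_in())"
```

```text
the job is handed in; nothing more can be done
None
```

I punched both slim plungers down through their dies on the tall stand and handed the job in at about 45 s: all four dies stand empty and upright on the mat, the punch is back in its holder collar-down, and the bottles are untouched. I did not see the plungers inside the catch box; that they landed there is inferred from the punch passing fully through and from both dies lifting off empty.

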